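# Prop open the spring guard and set the trim knob

### The arm

A 6-joint arm with a two-finger parallel gripper is mounted at the origin on a cart in front of the work surface, level with it; the furniture and walls round the work are solid. World frame = base frame: x ahead of the robot, y to its left, z up, the work surface at z = 0. Lengths are in m, angles in rad, forces in N, time in s.
With the tool pointing down it reaches from about 0.35 to 0.85 m from the base axis. Payload 8.1 kg.
Tool frame: the origin (TCP) lies between the finger pads; the fingertips stand 8 mm ahead of it and the grasp point (between the pads) lies 11 mm behind it (robot.tip_reach is the y of the fingertips in the tool frame, in m); y points along the fingers, z is the direction in which the jaws open and shut, and the axes are right-handed (so a half turn about y gives the same grasp; the last joint's range is limited). The gripper opens to 93 mm and grips with 3 to 60 N. Pads are 15 mm wide; open, the fingers measure 128 mm over their backs; the gripper's body (75 mm by 188 mm) begins 65 mm behind the grasp point.
Start: joints at [1.2, 0.13, 1.488, -0, 1.523, -0.085], TCP at [0.169, 0.576, 0.227] pointing down, gripper open.
Joint ranges: [-2.96, 2.96], [-0.89, 2.26], [0.02, 2.5], [-1.34, 4.48], [0, 2.73], [-2.66, 2.66]. Speed limits (rad/s): [2.39, 2.39, 2.79, 3.14, 3.14, 3.14].

### API

Orientations are given as a rotation vector (axis times angle).
In Python, from plant import robot gives the robot as it stands.
- The arm moves only by the tool carry_out, never from a script. Its argument "increments" is a list of rows, each an object with "linear": the shift along the tool's x, y, z in m, a list of three; "yaw": the turn about the tool's y in rad. A call has 1 to 5 rows; each row is the pose to reach, as a shift and turn from the pose measured when the call began, along the tool's axes at that moment; what a row does not reach only later rows make up. A row lasts 1/8 s, in which the tool goes at most 62.5 mm and 10.7 degrees, less where a joint would pass 70% of its speed; a pose out of reach is approached as far as the arm can. A call with a gripper value outside its range is refused whole. "gripper" is the opening, from 0 (shut) to 1 (fully open), set as the call begins (left out, the last holds). The fingers move at their own pace and stop on an object; "newtons" is the grip in N (left out, the last holds). Time passes only in rows, so rows that repeat a pose let the fingers close. It gives the time, the measured TCP pose, the force and the opening at its end, in the units of the state.
- robot.read_state(): the state, without advancing time (a new reading comes with each control period).
- robot.read_camera(name): name is "scene" or "top" or "wrist"; returns the picture (480x640x3 uint8, blue, green, red); there is no depth.
- robot.camera_params(name): a dict with "fov_y" (degrees; the focal length in pixels is half the picture's height over the tangent of half this angle, whatever the lens; pixels are square), "cx", "cy" (the principal point, pixels), "k1" (the pictures are not rectified: a ray, as slopes to the right and down, at radius r is drawn at 1 + k1 r^2 times it, then the intrinsics apply), "R" (3x3) and "t" (3): a world point X has camera coordinates R X + t. Camera axes: x right, y down, z forward; pixel columns grow to the right and rows downward; lengths in m; the calibration is good to about 2 mm. A picture is of the moment at which its call begins: read the wrist's pose just before it. camera_params takes no time and is no camera call; for the wrist camera it gives the pose at the moment of the call.
- robot.close_job(): hands the job in, once; it reports no verdict.
The state is a dict: "t": time; "q": joint angles; "dq": joint speeds; "joint_torque": joint torques, N m; "tool_pos": TCP position; "orientation": TCP orientation; "force": force on the tool from outside, world axes, zero at the start; "wrist_torque": the same for the moment, N m; "opening": finger opening in m.
Only numpy, scipy, OpenCV 4.12 (cv2) and the standard library are available. Lean on these libraries where they do the work, as an engineer would, in place of code of your own. Each camera call takes 0.05 s, during which the arm holds its last target.

### The job

Take the flanged prop out of its parking block, push the calibrator's spring-closed guard cover up and open with the prop's collar, lower the prop into the socket in the deck until you feel its seat, press it firmly home (about 10 to 15 newtons, never over 20), and let go so that it alone holds the cover open. Then turn the trim knob clockwise until its pointer lines up with the red mark on the ring around it, and let go. Do not force anything: press the prop only lightly on the cover, do not push the cover with the hand, and leave the vial, the bottle, the rubber stopper and the white fitting alone.

Things in the scene. Friction and masses are not known exactly. Their poses are not given: they have to be found in the camera images.
- calibrator: flat white-topped grey instrument, 170 x 148 mm, fixed, deck 57 mm high. Origin at desk level under the cover's hinge line, mid width; x from knob to hinge (away from the robot), z up. Front face at x = -108 mm, rear at +62 mm; socket and tab lie on y = +36, the knob's axis at x = -74, y = -14 mm. Two thin cover rests, 34 mm high, on the deck at x = -45, y = +-66 mm
- socket (a point): centre of the mouth of the round prop socket in the deck, 23 mm behind the hinge line (calibrator x = +23, y = +36 mm); 13.6 mm wide with a 3 mm chamfer, 40 mm deep
- seat: the brass seat of the socket; this point is the middle of the socket's mouth. At the bottom of the socket stands a brass set screw on which the prop's lower end comes to rest, 23 to 35 mm below the mouth: how high it is set changes each time, is not shown by any reading, and must be felt
- set_mark (a point): the red mark on the thin aluminium ring, 54 mm across, that lies on the deck round the knob (too stiff to turn by accident), 22.5 mm from the knob's axis; its own x axis points from the knob's axis to the mark
- trim (a joint): the stiff black trim knob's turn in rad, 0 to 1.5 (end stops), growing clockwise seen from above; it stays where it is left (about 0.08 N m of friction). At 0 its pointer stands 0.75 rad anticlockwise of the calibrator's +x
- mark_ring (a joint): where the red mark stands, in the same measure as the knob: the knob is set when both joints read the same
- trim_grip (a point): point on the knob's upright axis at the height to grip it, 25 mm above the deck; the grip is a bar 34 mm long, 13 mm wide, its top 33 mm above the deck; its x axis runs along the bar towards the pointer end (white line)
- cover: see-through spring guard cover; origin mid hinge line, at deck height. It turns about y, front edge up and away; the lean of its z axis is its opening: 0 shut, 1.57 upright, 1.85 end stop. Plate 4 mm thick, 128 wide, underside 36 mm above the deck when shut, 6 to 106 mm before the hinge line; side arms carry it, the middle is free. A spring shuts it from every angle (0.05 to 0.11 N m)
- cover_tab (a point): middle of the lower front edge of the orange tab (40 mm wide), which sticks out 10 mm beyond the instrument's front; moves with the cover; 118 mm from the hinge line along the plate, 36 mm above it when shut. The cover's inner face is the plane through this point spanned by this point's x and y axes
- prop: round upright prop, 120 g, 126 mm long; origin at its lower end, z up. From below: steel spigot 12 mm across, 36 long, tapered end; sleeve 24 across, 34 long, its lower end the seating shoulder; orange collar 40 across, 6 thick, its top 76 mm up; dark square grip 14 x 14, 50 long, its flats along x and y. Once home, the cover's inner face leans on the collar's rim, cover at about 1.6 rad
- prop_grip (a point): point on the prop's axis to grip, 36 mm above the collar's top, 112 mm above its lower end
- prop_shoulder (a point): centre of the prop's seating shoulder, 36 mm above its lower end; fully home it is 1 to 13 mm above the socket's mouth, as the seat is set
- park: grey parking block, 66 x 66 mm, 42 mm high, fixed; the prop's spigot stands loosely in the hole in its middle, 14 mm wide; origin at desk level under the middle. Lift the prop 41 mm to clear it
- vial: bystander: glass vial with white cap, 28 x 58 mm high, standing; origin under its middle
- bottle_s: bystander: small white bottle with red cap, 48 x 124 mm high, standing; origin under its middle
- stopper: bystander: red-brown rubber stopper, 22 x 20 mm high; origin under its middle
- fitting: bystander: white plastic tube fitting, 38 mm long, lying; origin under its middle

How it is judged:
By the outcome, as a careful person would: the job done as asked, in the order asked, and still so for the second after the job is handed in, with the robot touching nothing.
It also fails if it takes over 69 s, if anything falls off the work surface, if the arm or the gripper's body presses on something with over 40 N, if the wrist force passes 120 N, or if a joint passes its speed limit or range.

## Working session

There is one attempt and no reset: what is moved stays moved. The work goes in short steps, Python scripts to look and compute and a tool call to move; the robot and the scene stay as the last step left them, time stands still between calls to the robot, and variables do not carry over. Pictures are saved under pics/ and viewed, and the job is handed in when it is done.

Besides the shell and the picture viewer there is one more tool, called in YAML: its name, and indented under it one key for each argument. carry_out: Moves the arm, as the interface text tells. Its arguments: {"type":"object","properties":{"increments":{"type":"array","items":{"type":"object","properties":{"linear":{"type":"array","items":{"type":"number"}},"yaw":{"type":"number"}}}},"gripper":{"type":"number"},"newtons":{"type":"number"}},"required":["increments"]}

```bash
ls; mkdir -p pics
python3 - <<'E'
from plant import robot
import cv2
s=robot.read_state(); print(s)
for n in("scene","top","wrist"):
    print(n,robot.camera_params(n)); cv2.imwrite(f"pics/{n}0.png",robot.read_camera(n))
print(robot.tip_reach)
E
```

```text
pics
{'t': 0.0, 'q': array([ 1.19960087e+00,  1.31143447e-01,  1.48927649e+00, -1.94752269e-05,
        1.52300988e+00, -8.54031487e-02]), 'dq': array([-0.00100135, -0.00046056, -0.00010426, -0.00083596,  0.00128366,
        0.00059489]), 'joint_torque': array([ 1.72990018e-03, -5.59855092e+01, -4.91744757e+01,  7.68740731e-02,
        3.54268891e-02, -1.62274505e-04]), 'tool_pos': array([0.16893435, 0.57514388, 0.22559956]), 'orientation': array([-1.56092745,  0.22468976, -0.2240645 ]), 'force': array([-0.075189  , -0.04295497,  0.50514614]), 'wrist_torque': array([-0.0098133 , -0.00715955,  0.04033114]), 'opening': 0.0931677502177318}
scene {'fov_y': 45.43945850473984, 'cx': 316.5619797857491, 'cy': 238.86874897687736, 'k1': -0.16393449630126036, 'R': array([[-0.97466001,  0.22255581, -0.02251158],
       [ 0.12196603,  0.44436629, -0.88750374],
       [-0.18751573, -0.86776005, -0.46025031]]), 't': array([0.54442573, 0.07120147, 1.66073503])}
top {'fov_y': 48.23492466379684, 'cx': 320.3731001954719, 'cy': 246.03837104012163, 'k1': -0.07230650267778505, 'R': array([[ 0.00601065, -0.99995153, -0.00779855],
       [-0.9833353 , -0.00449335, -0.18174568],
       [ 0.18170183,  0.008761  , -0.98331464]]), 't': array([-0.12620385,  0.55314593,  1.14348808])}
wrist {'fov_y': 67.72816872681653, 'cx': 324.9810275637723, 'cy': 240.60205692350613, 'k1': -0.06965982290553249, 'R': array([[ 0.28134594,  0.95960502, -0.00163074],
       [ 0.93211235, -0.27288072,  0.23812325],
       [ 0.22805927, -0.06851504, -0.97123358]]), 't': array([-0.59851309, -0.02811017,  0.38975013])}
0.008
```

View pics/scene0.png

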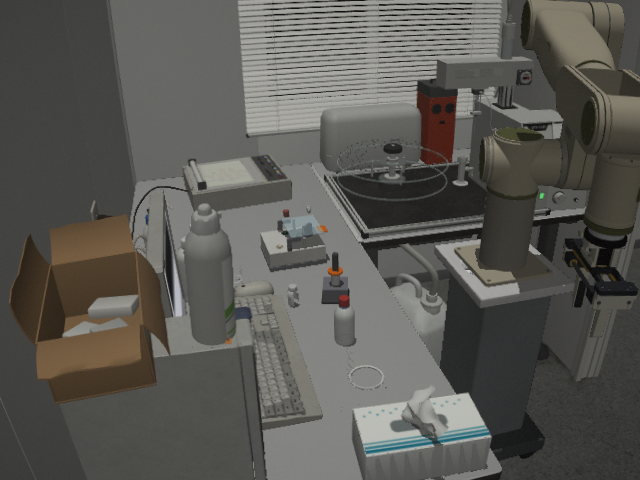

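View pics/top0.png

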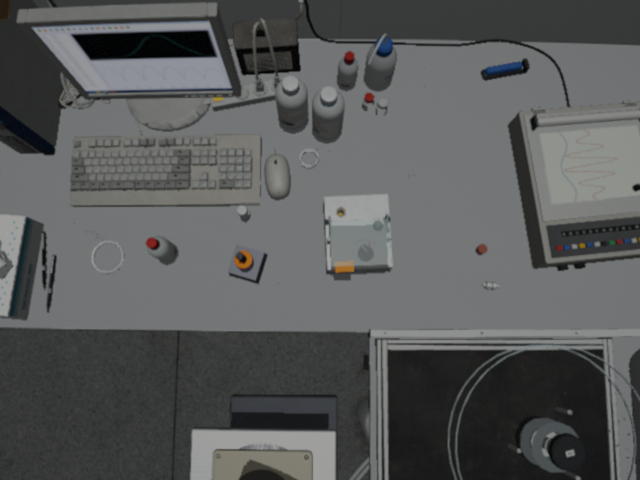

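View pics/wrist0.png

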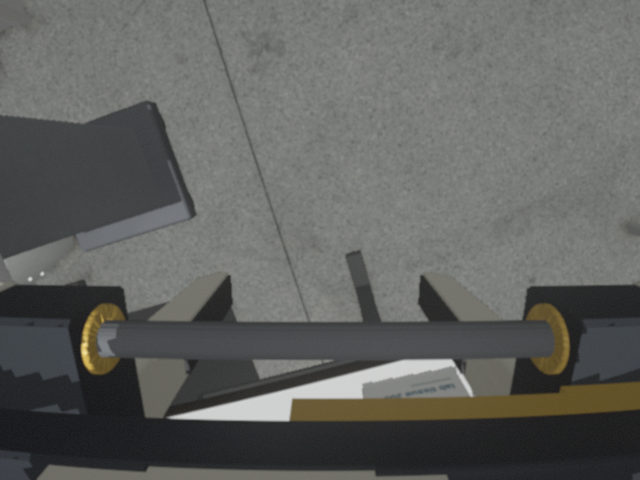

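The scene, top and wrist pictures show the calibrator near top px (358,235), the park/prop near (246,262), the bottle at (160,248), the vial at (242,212), the stopper at (481,249) and the fitting at (491,285). I'll enlarge the areas that matter.

```bash
cat > h.py <<'E'
import numpy as np, cv2
from scipy.spatial.transform import Rotation as Ro
from plant import robot
def f(c): return 240/np.tan(np.radians(c['fov_y'])/2)
def proj(c,X):
    X=np.atleast_2d(X); p=X@np.array(c['R']).T+c['t']; s=p[:,:2]/p[:,2:]
    s=s*(1+c['k1']*(s**2).sum(1,keepdims=True)); return s*f(c)+[c['cx'],c['cy']]
def ray(c,uv):
    d=(np.array(uv,float)-[c['cx'],c['cy']])/f(c); s=d.copy()
    for _ in range(30): s=d/(1+c['k1']*(s@s))
    R=np.array(c['R']); return -R.T@c['t'], R.T@np.array([s[0],s[1],1])
def atz(c,uv,z):
    o,d=ray(c,uv); return o+d*(z-o[2])/d[2]
def crop(im,x0,y0,w,h,k,name):
    cv2.imwrite(name,cv2.resize(im[y0:y0+h,x0:x0+w],None,fx=k,fy=k,interpolation=cv2.INTER_CUBIC))
E
python3 - <<'E'
from h import *
t=cv2.imread('pics/top0.png');s=cv2.imread('pics/scene0.png')
crop(t,310,180,100,100,6,'pics/c1.png');crop(t,210,190,100,100,6,'pics/c2.png');crop(s,240,190,130,120,6,'pics/c3.png')
E
```

```text
(no output)
```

View pics/c1.png

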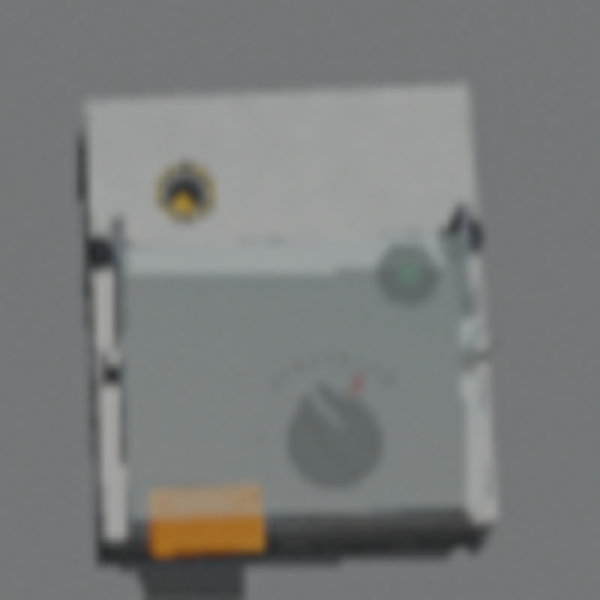

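View pics/c2.png

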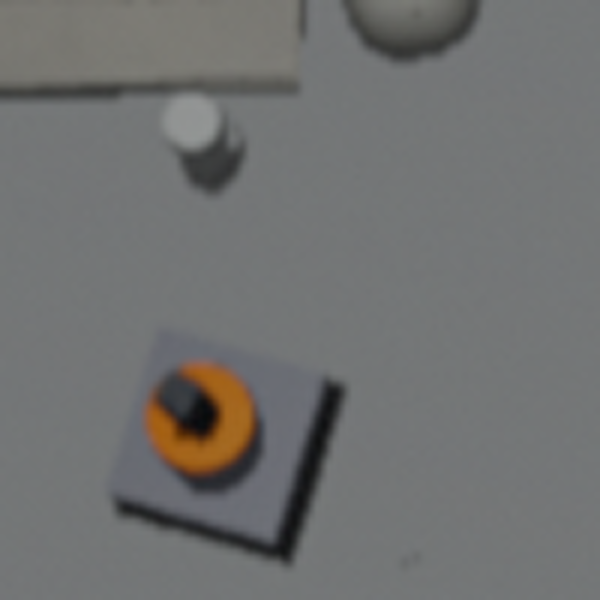

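View pics/c3.png

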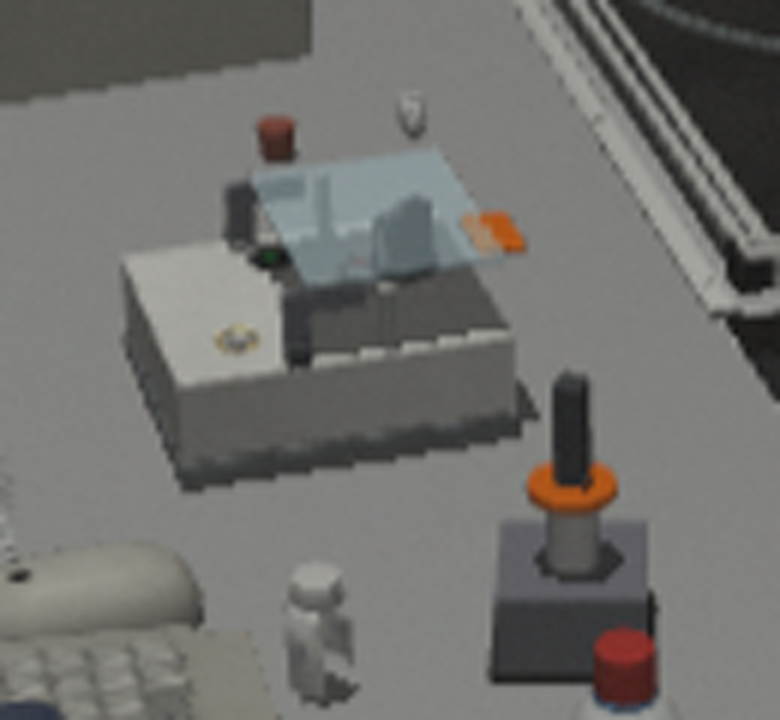

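```bash
cat > fit.py <<'E'
from h import *
from scipy.optimize import least_squares
T=robot.camera_params('top');S=robot.camera_params('scene')
def cp(p,o): return (np.array(p,float)+.5)/6-.5+o
def fit(obs,x0):
    def res(p):
        r=[]
        for cam,uv,X in obs:
            c,s=np.cos(p[2]),np.sin(p[2]); W=[p[0]+c*X[0]-s*X[1],p[1]+s*X[0]+c*X[1],X[2]]
            r+=list(proj(cam,W)[0]-uv)
        return r
    o=least_squares(res,x0,loss='soft_l1'); return o.x,np.round(res(o.x),1)
if __name__=='__main__':
    a=(310,180);b=(240,190);g=(210,190)
    obs=[(T,cp((85,100),a),(.062,.074,.057)),(T,cp((468,85),a),(.062,-.074,.057)),(T,cp((495,522),a),(-.108,-.074,.057)),
     (T,cp((186,191),a),(.023,.036,.057)),
     (S,cp((122,262),b),(.062,-.074,.057)),(S,cp((180,385),b),(.062,.074,.057)),(S,cp((513,335),b),(-.108,.074,.057)),(S,cp((237,340),b),(.023,.036,.057))]
    for ss in (obs,obs[:4],obs[4:]):
        print(fit(ss,[.5,-.1,0]))
    print(atz(T,cp((186,191),a),.057))
    # knob angle
    for n,p in dict(kn=(335,435)).items(): print(n,atz(T,cp(p,a),.09))
    # park, top z .042 corners
    pk=[(T,cp((160,330),g),(.033,.033,.042)),(T,cp((342,382),g),(.033,-.033,.042)),(T,cp((290,545),g),(-.033,-.033,.042)),(T,cp((110,492),g),(-.033,.033,.042))]
    print(fit(pk,[.4,.2,-.3]))
    pk=[(S,cp((500,522),b),(.033,.033,.042)),(S,cp((648,524),b),(-.033,.033,.042)),(S,cp((496,595),b),(.033,.033,.042)),(S,cp((650,600),b),(-.033,.033,.042))]
    print('collar',atz(T,cp((202,418),g),.042+.034+.006), 'griptop',atz(T,cp((178,390),g),.132))
    for n,p,z in (('vial',(193,122),.058),): print(n,atz(T,cp(p,g),z))
    for p,z in (((152,244),.124),((481,249),.02),((491,285),.01)): print(atz(T,p,z))
E
python3 fit.py
```

```text
(array([ 0.60899346, -0.20472171,  0.04396487]), array([-1. , -0.4,  0.7, -0.4,  1. ,  1.3, -0.2,  0.5, -0.8, -0.9, -1.1,
        1.1,  1.1,  0.7,  0. ,  0.5]))
(array([ 0.60953763, -0.20427119,  0.03983899]), array([-1.1, -0.8,  0.6, -0.5,  0.6,  1.2, -0.3,  0.2]))
(array([ 0.60781017, -0.20795956,  0.04888669]), array([-0.6, -1.3, -0.7,  0.5,  1.3,  0.1,  0.3, -0. ]))
[ 0.63164566 -0.16814537  0.057     ]
kn [ 0.53369844 -0.22038764  0.09      ]
(array([ 0.51741066,  0.04012745, -0.28048806]), array([ 1.5, -0.2, -0.9, -0.7, -1.1,  0.2,  0.7,  0.7]))
collar [0.51811658 0.04303386 0.082     ] griptop [0.51992312 0.04392602 0.132     ]
vial [0.63408364 0.05379859 0.058     ]
[0.54291659 0.23114055 0.124     ]
[ 0.55416692 -0.4910838   0.02      ]
[ 0.4725077  -0.51323435  0.01      ]
```

```bash
cat >> h.py <<'E'
def pose():
    s=robot.read_state(); return np.array(s['tool_pos']),Ro.from_rotvec(s['orientation']).as_matrix(),s
def goto(p,yaw=None,n=None):
    """world target TCP, yaw = world angle of jaw axis (tool z)"""
    P,R,s=pose(); d=R.T@(np.array(p)-P); z=R[:,2]; cur=np.arctan2(z[1],z[0])
    dy=0 if yaw is None else -(((yaw-cur)+np.pi/2)%np.pi-np.pi/2)
    print('cur',P.round(4),'jaw',round(cur,4),'t',round(s['t'],2),'F',s['force'].round(2),'| linear',d.round(4),'yaw',round(dy,4))
E
python3 - <<'E'
from h import *
P,R,s=pose(); print(R.round(3)); c=robot.camera_params('wrist'); o=-np.array(c['R']).T@c['t']; print('cam off in tool',(R.T@(o-P)).round(4)); print((np.array(c['R'])@R).round(3))
T=robot.camera_params('top'); print(atz(T,(250,330),0),atz(T,(380,330),0))
goto([.50,.02,.26],-.28+np.pi/2)
E
```

```text
[[ 0.959 -0.001  0.282]
 [-0.282 -0.001  0.959]
 [-0.    -1.    -0.001]]
cam off in tool [-0.0658 -0.1585 -0.0007]
[[-0.001 -0.     1.   ]
 [ 0.971 -0.238  0.001]
 [ 0.238  0.971  0.   ]]
[0.36891739 0.03544731 0.        ] [ 0.370691   -0.25877483  0.        ]
cur [0.169  0.5753 0.2258] jaw 1.285 t 0.15 F [-0.33 -1.    0.25] | linear [ 0.4741 -0.0336 -0.4395] yaw -0.0058
```

carry_out:
  increments:
    - {"linear":[0.04,-0.01,-0.037]}
    - {"linear":[0.082,-0.02,-0.076]}
    - {"linear":[0.124,-0.034,-0.115]}
    - {"linear":[0.167,-0.034,-0.155]}
    - {"linear":[0.21,-0.034,-0.195]}
  gripper: 0.5

```text
$.increments[0]: bad value
```

```bash
python3 -c "
from h import *
goto([.47,.02,.28],-.28+np.pi/2)"
```

```text
cur [0.169  0.5753 0.2258] jaw 1.285 t 0.15 F [-0.33 -1.    0.25] | linear [ 0.4453 -0.0536 -0.448 ] yaw -0.0058
```

Yaw must be given in every row, it seems.

carry_out:
  increments:
    - {"linear":[0.04,-0.01,-0.037],"yaw":0}
    - {"linear":[0.082,-0.02,-0.076],"yaw":0}
    - {"linear":[0.124,-0.034,-0.115],"yaw":0}
    - {"linear":[0.167,-0.034,-0.155],"yaw":0}
    - {"linear":[0.21,-0.05,-0.195],"yaw":0}
  gripper: 0.5

```text
t: 0.78
tool_pos: [0.3155, 0.3269, 0.275]
orientation: [-1.562, 0.226, -0.223]
force: [0.8, 0.9, -0.0]
opening: 0.0488
```

```bash
python3 -c "
from h import *
goto([.47,.02,.28],-.28+np.pi/2)"
```

```text
cur [0.3155 0.3269 0.275 ] jaw 1.2854 t 0.78 F [ 0.83  0.92 -0.04] | linear [ 0.2347 -0.0045 -0.251 ] yaw -0.0054
```

carry_out:
  increments:
    - {"linear":[0.042,0,-0.044],"yaw":0}
    - {"linear":[0.084,0,-0.088],"yaw":0}
    - {"linear":[0.126,0,-0.132],"yaw":0}
    - {"linear":[0.168,0,-0.176],"yaw":0}
    - {"linear":[0.205,0,-0.22],"yaw":0}

```text
t: 1.4
tool_pos: [0.4508, 0.0561, 0.2754]
orientation: [-1.562, 0.226, -0.223]
force: [0.9, 0.8, 0.2]
opening: 0.0465
```

carry_out:
  increments:
    - {"linear":[0.01,0,-0.01],"yaw":0}
    - {"linear":[0.01,0,-0.01],"yaw":0}

```text
t: 1.65
tool_pos: [0.4575, 0.0433, 0.275]
orientation: [-1.562, 0.228, -0.224]
force: [0.0, 0.6, 0.7]
opening: 0.0466
```

```bash
python3 -c "
from h import *
goto([.47,.02,.28],-.28+np.pi/2)
import pickle
c=robot.camera_params('wrist'); im=robot.read_camera('wrist'); cv2.imwrite('pics/w1.png',im); pickle.dump(c,open('w1.pkl','wb'))"
```

```text
cur [0.4575 0.0433 0.275 ] jaw 1.283 t 1.65 F [0.05 0.6  0.7 ] | linear [ 0.0186 -0.005  -0.0188] yaw -0.0078
```

View pics/w1.png

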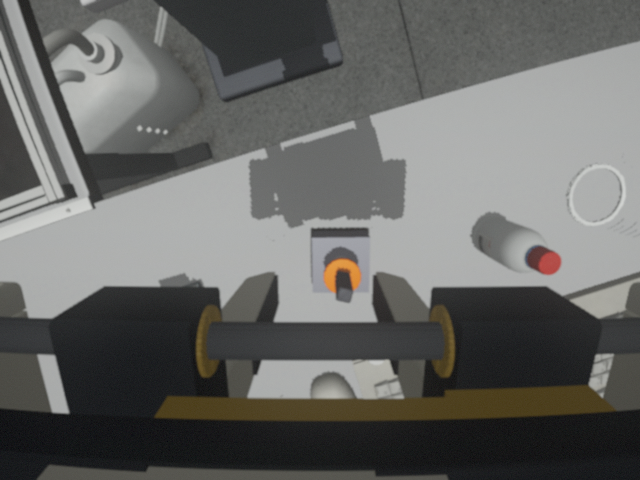

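```bash
python3 -c "
from h import *
im=cv2.imread('pics/w1.png'); crop(im,290,215,100,100,6,'pics/w1c.png')"
```

```text
(no output)
```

View pics/w1c.png

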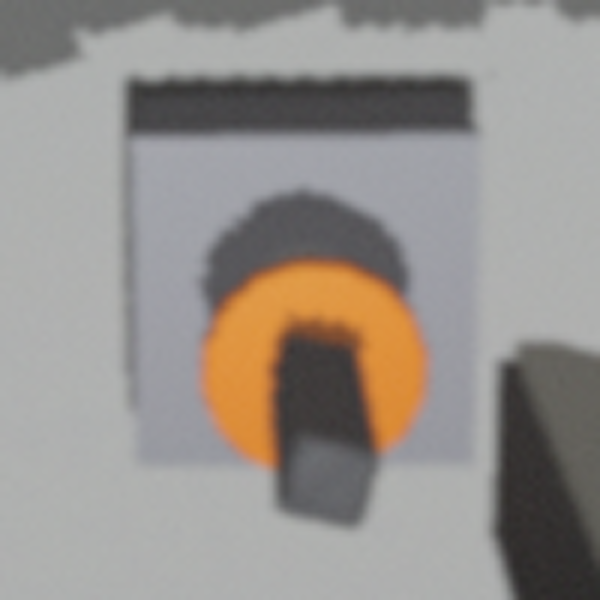

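Run:
```python
from h import *
import pickle
c=pickle.load(open('w1.pkl','rb')); o=(290,215)
cp=lambda p:(np.array(p,float)+.5)/6-.5+o
W=[atz(c,cp(p),.132) for p in [(300,436),(377,458),(360,525),(280,508)]]
W=np.array(W); print(W.round(4), W.mean(0)); 
for i in range(4):
    d=W[(i+1)%4]-W[i]; print(np.hypot(*d[:2]),np.arctan2(d[1],d[0]))
print('collar',atz(c,cp((315,370)),.082))
print('park',[atz(c,cp(p),.042).round(4) for p in [(130,130),(478,130),(474,465),(136,465)]],np.mean([atz(c,cp(p),.042) for p in [(130,130),(478,130),(474,465),(136,465)]],0))
```

```text
[[0.5098 0.0405 0.132 ]
 [0.5164 0.0506 0.132 ]
 [0.5262 0.0452 0.132 ]
 [0.5201 0.0344 0.132 ]] [0.51810226 0.04266981 0.132     ]
0.012116203134065057 0.9890285617307036
0.011093195387749255 -0.5016335428136206
0.012444729160509347 -2.0823440834471585
0.011945334198872976 2.609248095845177
collar [0.51788622 0.04274616 0.082     ]
park [array([0.4765, 0.0203, 0.042 ]), array([0.4949, 0.0828, 0.042 ]), array([0.5595, 0.065 , 0.042 ]), array([0.5409, 0.0018, 0.042 ])] [0.51794347 0.04247274 0.042     ]
```

```bash
python3 -c "
from h import *
goto([.518,.0427,.16],1.04)"
```

```text
cur [0.4572 0.0443 0.2751] jaw 1.2845 t 1.7 F [ 0.23 -0.09 -0.36] | linear [0.059  0.115  0.0159] yaw 0.2445
```

carry_out:
  increments:
    - {"linear":[0.03,0.04,0.008],"yaw":0.12}
    - {"linear":[0.059,0.085,0.016],"yaw":0.2445}
    - {"linear":[0.059,0.115,0.016],"yaw":0.2445}
    - {"linear":[0.059,0.115,0.016],"yaw":0.2445}

```text
t: 2.2
tool_pos: [0.5154, 0.0447, 0.157]
orientation: [-1.535, 0.421, -0.408]
force: [0.1, -0.6, 0.3]
opening: 0.0463
```

```bash
python3 -c "
from h import *
goto([.518,.0427,.107],1.04)"
```

```text
cur [0.5154 0.0447 0.157 ] jaw 1.0427 t 2.2 F [ 0.06 -0.57  0.27] | linear [ 0.0036  0.05   -0.0002] yaw 0.0027
```

carry_out:
  increments:
    - {"linear":[0.0035,0.025,0],"yaw":0}
    - {"linear":[0.0035,0.05,0],"yaw":0}
    - {"linear":[0.0035,0.05,0],"yaw":0}

```text
t: 2.58
tool_pos: [0.5171, 0.044, 0.1071]
orientation: [-1.535, 0.421, -0.405]
force: [-0.3, -0.9, 0.4]
opening: 0.0468
```

```bash
python3 -c "
from h import *
goto([.518,.0427,.107],1.04)
cv2.imwrite('pics/w2.png',robot.read_camera('wrist'))"
```

```text
cur [0.5171 0.044  0.1071] jaw 1.0442 t 2.58 F [-0.3  -0.9   0.36] | linear [ 0.0015  0.0001 -0.0007] yaw 0.0042
```

View pics/w2.png

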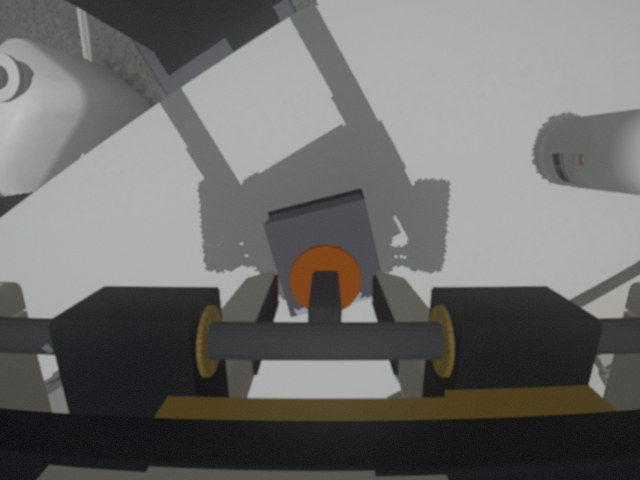

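The wrist view shows the prop squared and centred between the fingers (px 325,285). Now I'll close on it.

carry_out:
  increments:
    - {"linear":[0.001,0,0],"yaw":0}
    - {"linear":[0.001,0,0],"yaw":0}
    - {"linear":[0.001,0,0],"yaw":0}
    - {"linear":[0.001,0,0],"yaw":0}
  gripper: 0
  newtons: 40

```text
t: 3.12
tool_pos: [0.5192, 0.0433, 0.1088]
orientation: [-1.534, 0.419, -0.407]
force: [1.0, -0.2, 2.0]
opening: 0.0137
```

```bash
python3 -c "
from h import *
goto([.518,.0427,.155],None)"
```

```text
cur [0.5192 0.0433 0.1088] jaw 1.0439 t 3.12 F [ 0.96 -0.21  1.95] | linear [-0.001  -0.0462 -0.0013] yaw 0
```

carry_out:
  increments:
    - {"linear":[0,-0.012,0],"yaw":0}
    - {"linear":[0,-0.03,0],"yaw":0}
    - {"linear":[0,-0.05,0],"yaw":0}
    - {"linear":[0,-0.06,0],"yaw":0}
    - {"linear":[0,-0.06,0],"yaw":0}

```text
t: 3.75
tool_pos: [0.5204, 0.0433, 0.1702]
orientation: [-1.534, 0.417, -0.409]
force: [0.3, -0.5, -0.9]
opening: 0.0139
```

```bash
python3 -c "
from h import *
import pickle
goto([.518,.0427,.155],None)
c=robot.camera_params('wrist'); im=robot.read_camera('wrist'); cv2.imwrite('pics/w3.png',im); pickle.dump(c,open('w3.pkl','wb'))
cv2.imwrite('pics/s3.png',robot.read_camera('scene'))
goto([.445,-.14,.165],1.613)"
```

```text
cur [0.5204 0.0433 0.1702] jaw 1.0438 t 3.75 F [ 0.3  -0.53 -0.88] | linear [-0.0017  0.0152 -0.0017] yaw 0
cur [0.5194 0.0434 0.1684] jaw 1.0438 t 3.85 F [ 0.5   0.34 -1.07] | linear [ 0.028   0.0043 -0.1959] yaw -0.5692
```

View pics/w3.png

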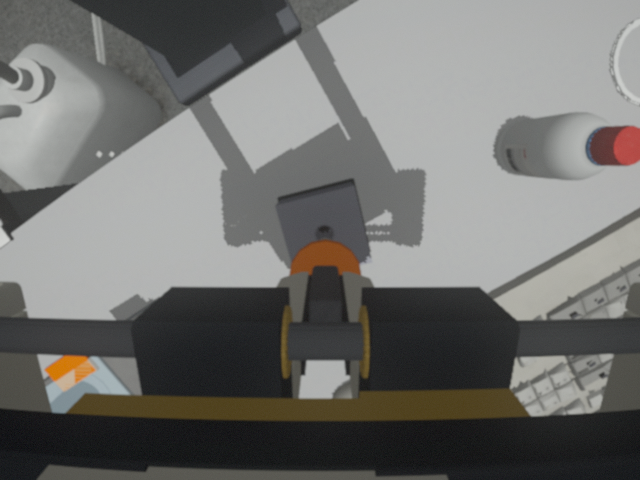

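View pics/s3.png

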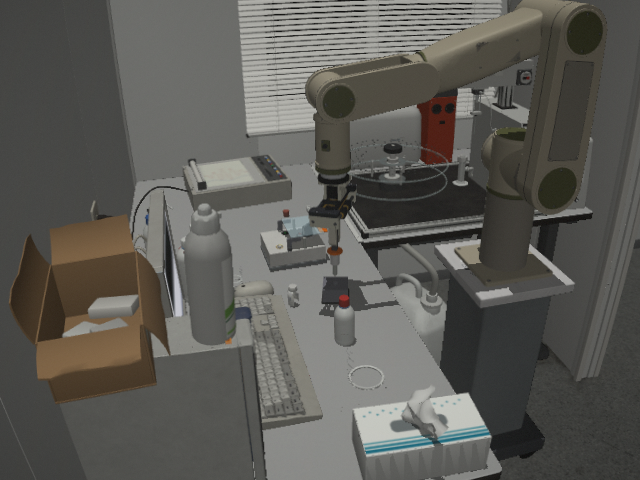

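```bash
python3 -c "
from h import *
goto([.65,-.18,.25],1.613)"
```

```text
cur [0.5194 0.0434 0.1684] jaw 1.0438 t 3.85 F [ 0.5   0.34 -1.07] | linear [ 0.2247 -0.0824 -0.1278] yaw -0.5692
```

carry_out:
  increments:
    - {"linear":[0.01,-0.05,-0.005],"yaw":-0.1}
    - {"linear":[0.06,-0.082,-0.035],"yaw":-0.23}
    - {"linear":[0.115,-0.082,-0.067],"yaw":-0.37}
    - {"linear":[0.17,-0.082,-0.098],"yaw":-0.5}
    - {"linear":[0.225,-0.082,-0.128],"yaw":-0.57}

```text
t: 4.47
tool_pos: [0.6477, -0.1773, 0.2484]
orientation: [-1.571, -0.029, 0.044]
force: [1.9, 0.6, -1.2]
opening: 0.014
```

carry_out:
  increments:
    - {"linear":[0.004,0,-0.015],"yaw":0}
    - {"linear":[0.004,0,-0.015],"yaw":0}

```text
t: 4.72
tool_pos: [0.6518, -0.1929, 0.2464]
orientation: [-1.57, -0.025, 0.044]
force: [0.1, -0.0, -1.5]
opening: 0.0137
```

```bash
python3 -c "
from h import *
import pickle
goto([.65,-.18,.25],1.613)
c=robot.camera_params('wrist'); im=robot.read_camera('wrist'); cv2.imwrite('pics/w4.png',im); pickle.dump(c,open('w4.pkl','wb'))
goto([.65,-.18,.25],1.613)"
```

```text
cur [ 0.6518 -0.1929  0.2464] jaw 1.6148 t 4.72 F [ 0.13 -0.   -1.54] | linear [-0.0012 -0.0036  0.0129] yaw 0.0018
cur [ 0.6518 -0.1915  0.2473] jaw 1.6162 t 4.78 F [ 0.09 -0.04  0.14] | linear [-0.0013 -0.0027  0.0116] yaw 0.0032
```

View pics/w4.png

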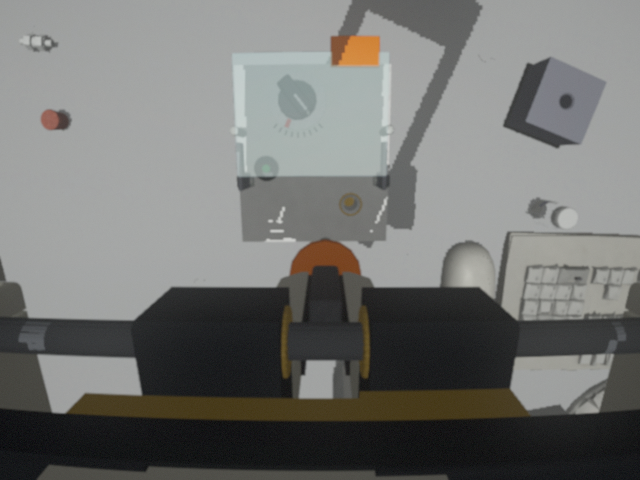

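```bash
python3 -c "
from h import *
im=cv2.imread('pics/w4.png'); crop(im,225,150,180,100,4,'pics/w4c.png'); crop(im,225,25,180,120,4,'pics/w4d.png')"
```

```text
(no output)
```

View pics/w4c.png

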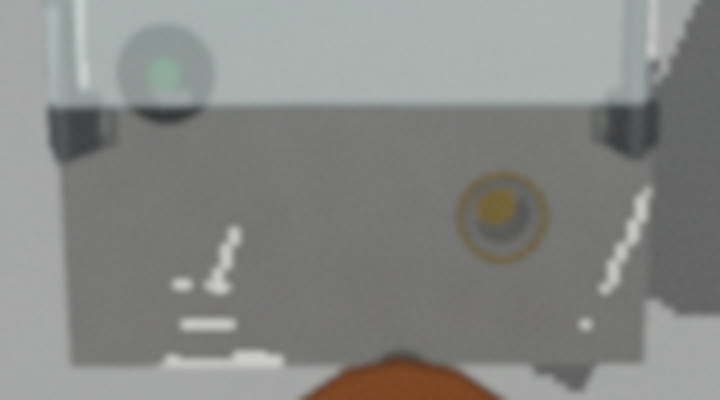

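View pics/w4d.png

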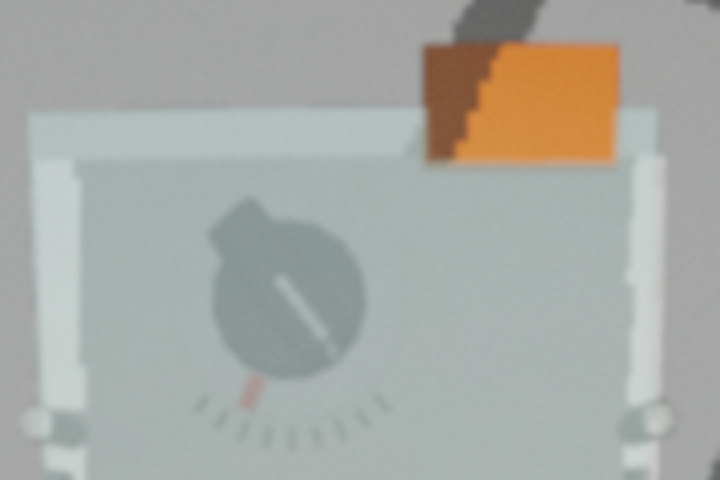

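Run:
```python
from h import *
from fit import fit
import pickle
c=pickle.load(open('w4.pkl','rb'))
A=lambda p:(np.array(p,float)+.5)/4-.5+(225,150)
B=lambda p:(np.array(p,float)+.5)/4-.5+(225,25)
print('socket',atz(c,A((502,217)),.057))
print('corners',atz(c,A((70,365)),.057),atz(c,A((644,362)),.057))
print('tab',atz(c,B((423,45)),.097),atz(c,B((618,45)),.097))
obs=[(c,A((502,217)),(.023,.036,.057)),(c,A((70,365)),(.062,-.074,.057)),(c,A((644,362)),(.062,.074,.057)),
(c,B((423,45)),(-.118,.016,.097)),(c,B((618,45)),(-.118,.056,.097))]
x,r=fit(obs,[.6,-.2,0]); print(x,r)
co,s=np.cos(x[2]),np.sin(x[2]); M=np.array([[co,-s],[s,co]])
for X in [(.023,.036),(-.118,.036),(-.074,-.014)]: print(X,x[:2]+M@X)
k=x[:2]+M@(-.074,-.014)
print('knobproj',proj(c,[*k,.057]),proj(c,[*k,.09]))
for p,z in (((278,278),.09),((335,352),.09),((258,378),.058),((247,408),.058)):
    w=atz(c,B(p),z)[:2]; print(p,np.arctan2(*(w-k)[::-1])-x[2], np.hypot(*(w-k)))
```

```text
socket [ 0.63070159 -0.16946252  0.057     ]
corners [ 0.6726486  -0.27557171  0.057     ] [ 0.66547373 -0.13166143  0.057     ]
tab [ 0.49138285 -0.19604362  0.097     ] [ 0.48936465 -0.15705691  0.097     ]
[ 0.60935339 -0.20679263  0.04714303] [-0.3 -0.1 -2.2  2.   1.5  2.3 -0.4 -0.9  0.8 -0.6]
(0.023, 0.036) [ 0.63063131 -0.16974874]
(-0.118, 0.036) [ 0.48978797 -0.17639345]
(-0.074, -0.014) [ 0.53609536 -0.22426437]
knobproj [[297.03164119  99.95382344]] [[294.06078111  93.75084427]]
(278, 278) 0.16061635022114248 0.00030490831733452135
(335, 352) 0.6570029478734786 0.019366820974075213
(258, 378) -0.41395125510300435 0.018854793151988996
(247, 408) -0.4049702544615847 0.02614501469031194
```

Run:
```python
from h import *
import pickle
c=pickle.load(open('w4.pkl','rb'))
im=cv2.imread('pics/w4.png'); crop(im,275,225,100,80,6,'pics/w4e.png')
P,R,s=pose()
for v in (239.5,240,240.5,241):
    w=atz(c,(325,v),.2468-.1028+.07); print(v,(R.T@(w-[.6518,-.1922,.2468])).round(4), (R.T@(atz(c,(325,v),.2468-.1028+.076)-[.6518,-.1922,.2468])).round(4))
goto([.435,-.178,.25],1.613)
```

```text
239.5 [-0.0199  0.033  -0.0011] [-0.0213  0.027  -0.0011]
240 [-0.0196  0.033  -0.0011] [-0.021   0.027  -0.0011]
240.5 [-0.0193  0.033  -0.0011] [-0.0207  0.027  -0.0011]
241 [-0.019   0.033  -0.0011] [-0.0205  0.027  -0.0011]
cur [ 0.6518 -0.1915  0.2473] jaw 1.6162 t 4.78 F [ 0.09 -0.04  0.14] | linear [-2.16e-01 -2.00e-04  2.33e-02] yaw 0.0032
```

View pics/w4e.png

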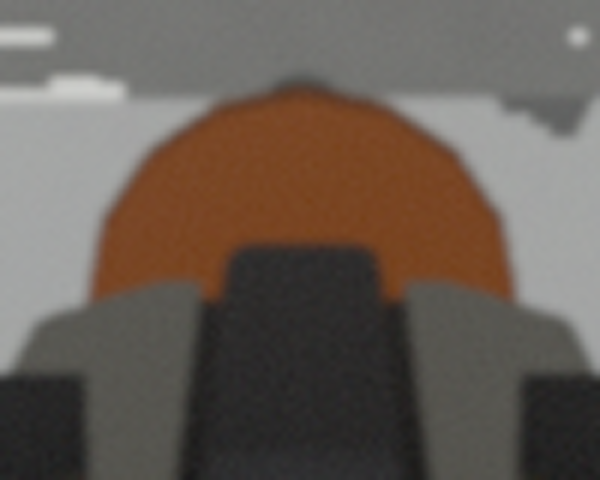

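```bash
cat >> h.py <<'E'
O=np.array([.6096,-.2055]); TH=.045
def cal(x,y,zc):
    """TCP world for prop axis at calibrator x,y(mm), collar top zc mm above deck"""
    X=(x+1)/1e3;Y=y/1e3;c,s=np.cos(TH),np.sin(TH)
    return [O[0]+c*X-s*Y,O[1]+s*X+c*Y,.057+zc/1e3+.0268]
E
python3 - <<'E'
from h import *
goto(cal(-160,36,130),1.616); goto(cal(-160,36,27),1.616)
P=np.array(cal(-160,36,27));print(P)
E
```

```text
cur [ 0.6518 -0.1915  0.2473] jaw 1.6162 t 4.78 F [ 0.09 -0.04  0.14] | linear [-0.2014  0.0358  0.024 ] yaw 0.0002
cur [ 0.6518 -0.1915  0.2473] jaw 1.6162 t 4.78 F [ 0.09 -0.04  0.14] | linear [-0.2002  0.1388  0.0239] yaw 0.0002
[ 0.44914151 -0.17668903  0.1108    ]
```

carry_out:
  increments:
    - {"linear":[-0.05,0,0.006],"yaw":0}
    - {"linear":[-0.1,0,0.012],"yaw":0}
    - {"linear":[-0.15,0,0.018],"yaw":0}
    - {"linear":[-0.2,0,0.024],"yaw":0}
    - {"linear":[-0.201,0.03,0.024],"yaw":0}

```text
t: 5.4
tool_pos: [0.449, -0.1756, 0.223]
orientation: [-1.573, -0.033, 0.04]
force: [1.1, -1.1, -1.3]
opening: 0.0138
```

Run:
```python
from h import *
goto(cal(-160,36,27),1.616); print(pose()[1].round(4))
```

```text
cur [ 0.449  -0.1756  0.223 ] jaw 1.6169 t 5.4 F [ 1.08 -1.12 -1.34] | linear [ 0.0007  0.1122 -0.0008] yaw 0.0009
[[ 0.9989 -0.0045 -0.0461]
 [ 0.0461 -0.003   0.9989]
 [-0.0046 -1.     -0.0028]]
```

Fine; tilt is small. Lower in front of the instrument.

carry_out:
  increments:
    - {"linear":[0,0.03,0],"yaw":0}
    - {"linear":[0,0.06,0],"yaw":0}
    - {"linear":[0,0.09,0],"yaw":0}
    - {"linear":[0,0.108,0],"yaw":0}
    - {"linear":[0,0.11,0],"yaw":0}

```text
t: 6.02
tool_pos: [0.4476, -0.1746, 0.1121]
orientation: [-1.572, -0.032, 0.042]
force: [0.2, 0.3, -0.7]
opening: 0.014
```

Run:
```python
from h import *
goto(cal(-131.5,36,27),1.616); goto(cal(-131.5,36,36),1.616)
cv2.imwrite('pics/s5.png',robot.read_camera('scene'));cv2.imwrite('pics/t5.png',robot.read_camera('top'))
crop(cv2.imread('pics/s5.png'),240,170,130,100,6,'pics/s5c.png')
```

```text
cur [ 0.4476 -0.1746  0.1121] jaw 1.618 t 6.03 F [ 0.22  0.31 -0.65] | linear [ 0.0299  0.0011 -0.0023] yaw 0.002
cur [ 0.4476 -0.1746  0.1121] jaw 1.618 t 6.03 F [ 0.22  0.31 -0.65] | linear [ 0.0299 -0.0079 -0.0023] yaw 0.002
```

View pics/s5c.png

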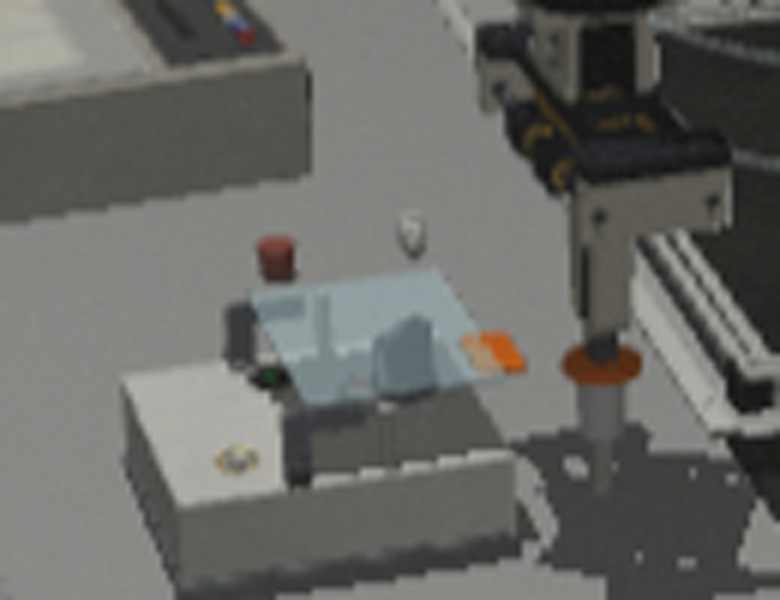

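carry_out:
  increments:
    - {"linear":[0.01,0.001,-0.001],"yaw":0}
    - {"linear":[0.02,0.001,-0.002],"yaw":0}
    - {"linear":[0.03,0.001,-0.002],"yaw":0}
    - {"linear":[0.031,0.001,-0.002],"yaw":0}

```text
t: 6.62
tool_pos: [0.4808, -0.1762, 0.1128]
orientation: [-1.574, -0.034, 0.04]
force: [-0.2, 0.4, -1.1]
opening: 0.0139
```

```bash
cat >> h.py <<'E'
def path(ths,s=8):
    P,R,st=pose(); print('t',round(st['t'],2),'F',st['force'].round(1),P.round(4))
    for th in ths:
        d=118-s
        W=cal(-d*np.cos(th)+36*np.sin(th)-20,36,d*np.sin(th)+36*np.cos(th)); print(round(th,3),(R.T@(np.array(W)-P)).round(4))
E
python3 - <<'E'
from h import *
goto(cal(-130,36,33),1.616)
path([0.05,.1,.15,.2,.25])
cv2.imwrite('pics/s6.png',robot.read_camera('scene'));cv2.imwrite('pics/t6.png',robot.read_camera('top'))
crop(cv2.imread('pics/s6.png'),240,170,130,100,6,'pics/s6c.png')
crop(cv2.imread('pics/t6.png'),310,180,100,100,6,'pics/t6c.png')
E
```

```text
cur [ 0.4808 -0.1762  0.1128] jaw 1.6179 t 6.62 F [-0.16  0.4  -1.08] | linear [-0.0016 -0.004   0.0009] yaw 0.0019
t 6.62 F [-0.2  0.4 -1.1] [ 0.4808 -0.1762  0.1128]
0.05 [ 0.0003 -0.0124  0.0008]
0.1 [ 0.0025 -0.0178  0.0008]
0.15 [ 0.0049 -0.023   0.0008]
0.2 [ 0.0076 -0.0281  0.0008]
0.25 [ 0.0106 -0.0331  0.0008]
```

View pics/s6c.png

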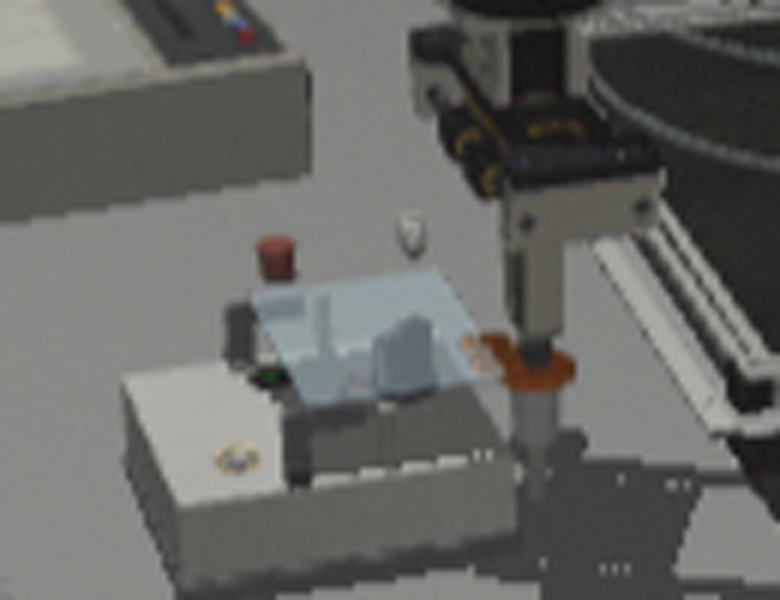

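View pics/t6c.png

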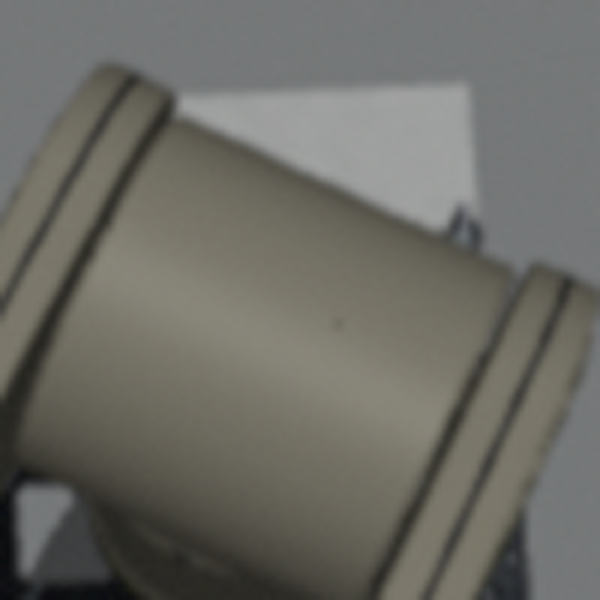

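carry_out:
  increments:
    - {"linear":[-0.001,-0.005,0.0008],"yaw":0}
    - {"linear":[0,-0.0115,0.0008],"yaw":0}
    - {"linear":[0.002,-0.0165,0.0008],"yaw":0}
    - {"linear":[0.0045,-0.0225,0.0008],"yaw":0}
    - {"linear":[0.0076,-0.028,0.0008],"yaw":0}

```text
t: 7.35
tool_pos: [0.4878, -0.1748, 0.141]
orientation: [-1.574, -0.034, 0.04]
force: [-0.1, -0.2, -2.0]
opening: 0.014
```

Run:
```python
from h import *
path([.2,.25,.3,.35,.4,.45,.5])
cv2.imwrite('pics/s7.png',robot.read_camera('scene'))
crop(cv2.imread('pics/s7.png'),240,170,130,100,6,'pics/s7c.png')
```

```text
t 7.35 F [-0.1 -0.2 -2. ] [ 0.4878 -0.1748  0.141 ]
0.2 [ 0.0007  0.     -0.0001]
0.25 [ 0.0036 -0.005  -0.0002]
0.3 [ 0.0068 -0.0098 -0.0002]
0.35 [ 0.0103 -0.0144 -0.0002]
0.4 [ 0.014  -0.0189 -0.0002]
0.45 [ 0.0178 -0.0232 -0.0002]
0.5 [ 0.0219 -0.0273 -0.0003]
```

View pics/s7c.png

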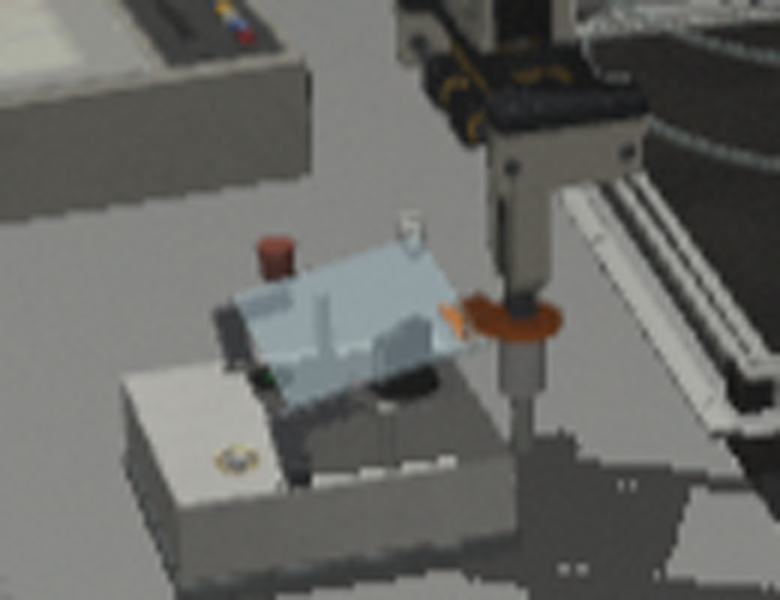

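The cover is rising with about 1.5 N. The spigot's lower end must clear the front edge of the instrument, so I'll go up close to the front face and feel it lightly to locate it.

Run:
```python
from h import *
goto(cal(-116.5,36,62),1.616)
goto(cal(-116.5,36,64),1.616)
```

```text
cur [ 0.4885 -0.175   0.1418] jaw 1.6178 t 7.4 F [-0.66 -0.39 -0.99] | linear [ 0.0041 -0.004   0.0001] yaw 0.0018
cur [ 0.4885 -0.175   0.1418] jaw 1.6178 t 7.4 F [-0.66 -0.39 -0.99] | linear [ 0.0041 -0.006   0.0001] yaw 0.0018
```

carry_out:
  increments:
    - {"linear":[0.001,-0.003,0],"yaw":0}
    - {"linear":[0.003,-0.005,0],"yaw":0}
    - {"linear":[0.004,-0.006,0],"yaw":0}
    - {"linear":[0.004,-0.006,0],"yaw":0}

```text
t: 7.9
tool_pos: [0.4925, -0.1748, 0.1477]
orientation: [-1.574, -0.034, 0.039]
force: [0.8, 0.3, -2.6]
opening: 0.0136
```

carry_out:
  increments:
    - {"linear":[0.0,0,0],"yaw":0}
    - {"linear":[0.0,0,0],"yaw":0}

```text
t: 8.15
tool_pos: [0.4924, -0.1748, 0.1476]
orientation: [-1.574, -0.034, 0.04]
force: [0.1, -0.6, -2.0]
opening: 0.0139
```

Run:
```python
from h import *
goto(cal(-116.5,36,64),1.616)
for i in range(1):
    cv2.imwrite('pics/s8.png',robot.read_camera('scene'))
crop(cv2.imread('pics/s8.png'),280,190,80,70,9,'pics/s8c.png')
goto(cal(-116.5,36,64),1.616)
```

```text
cur [ 0.4924 -0.1748  0.1476] jaw 1.6178 t 8.15 F [ 0.14 -0.6  -1.96] | linear [ 0.0002 -0.0002  0.0001] yaw 0.0018
cur [ 0.4924 -0.1748  0.1476] jaw 1.6177 t 8.2 F [-0.48 -0.07 -1.94] | linear [ 0.0002 -0.0002  0.0001] yaw 0.0017
```

View pics/s8c.png

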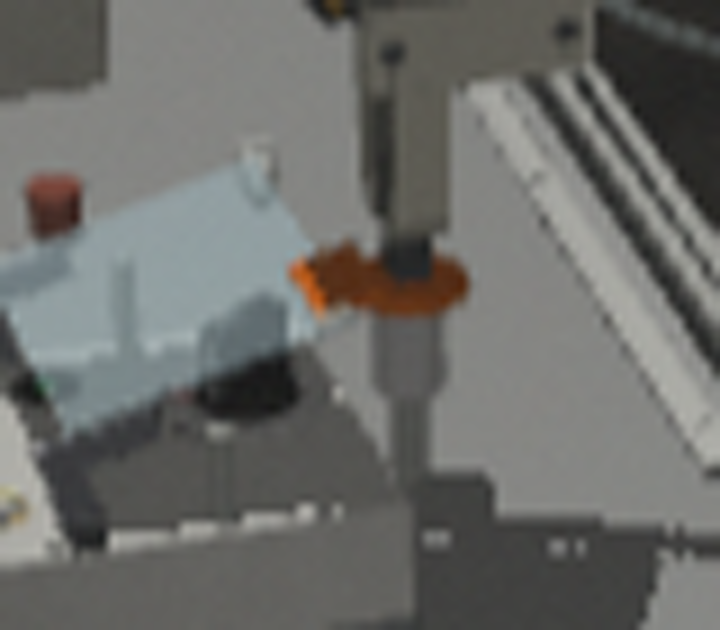

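carry_out:
  increments:
    - {"linear":[0.0007,0,0],"yaw":0}
    - {"linear":[0.0015,0,0],"yaw":0}
    - {"linear":[0.0015,0,0],"yaw":0}

```text
t: 8.57
tool_pos: [0.494, -0.1747, 0.1476]
orientation: [-1.574, -0.034, 0.04]
force: [-0.3, 0.3, -2.0]
opening: 0.014
```

carry_out:
  increments:
    - {"linear":[0.0007,0,0],"yaw":0}
    - {"linear":[0.0015,0,0],"yaw":0}
    - {"linear":[0.0015,0,0],"yaw":0}

```text
t: 8.95
tool_pos: [0.4956, -0.1746, 0.1476]
orientation: [-1.574, -0.034, 0.039]
force: [-0.2, -0.4, -1.9]
opening: 0.014
```

carry_out:
  increments:
    - {"linear":[0.0005,0,0],"yaw":0}
    - {"linear":[0.001,0,0],"yaw":0}
    - {"linear":[0.001,0,0],"yaw":0}

```text
t: 9.32
tool_pos: [0.4965, -0.1746, 0.1476]
orientation: [-1.574, -0.034, 0.04]
force: [-1.4, -0.4, -0.8]
opening: 0.0138
```

carry_out:
  increments:
    - {"linear":[0.0005,0,0],"yaw":0}
    - {"linear":[0.001,0,0],"yaw":0}
    - {"linear":[0.001,0,0],"yaw":0}

```text
t: 9.7
tool_pos: [0.4971, -0.1746, 0.1475]
orientation: [-1.574, -0.033, 0.04]
force: [-5.1, 0.0, 0.8]
opening: 0.0134
```

```bash
sed -i 's/O=np.array(\[.6096/O=np.array([.6109/' h.py
python3 - <<'E'
from h import *
P,R,s=pose(); print(P,s['force'].round(1))
for x,z in ((-114.8,64),(-114.8,67),(-114.8,70),(-114.8,72.5),(-114.8,74),(-113.7,76),(-112.2,78),(-109,81)):
    d=np.sqrt((x+20)**2+z*z-1296); th=np.arctan2(z,-(x+20))-np.arctan2(36,d)
    print(x,z,'s',round(118-d,1),'th',round(th,3),(R.T@(np.array(cal(x,36,z))-P)).round(4))
E
```

```text
[ 0.49708026 -0.17456215  0.14754358] [-5.1  0.   0.8]
-114.8 64 s 9.4 th 0.274 [-0.0015 -0.0002 -0.    ]
-114.8 67 s 7.6 th 0.3 [-0.0015 -0.0032 -0.    ]
-114.8 70 s 5.8 th 0.326 [-0.0015 -0.0062 -0.    ]
-114.8 72.5 s 4.2 th 0.346 [-0.0015 -0.0087 -0.0001]
-114.8 74 s 3.3 th 0.359 [-0.0015 -0.0102 -0.0001]
-113.7 76 s 2.8 th 0.378 [-0.0004 -0.0123 -0.0001]
-112.2 78 s 2.7 th 0.399 [ 0.001  -0.0143 -0.0001]
-109 81 s 3.2 th 0.435 [ 0.0042 -0.0173 -0.0001]
```

carry_out:
  increments:
    - {"linear":[-0.0015,0,0],"yaw":0}
    - {"linear":[-0.0016,-0.0005,0],"yaw":0}
    - {"linear":[-0.0016,-0.003,0],"yaw":0}
    - {"linear":[-0.0016,-0.006,0],"yaw":0}
    - {"linear":[-0.0016,-0.0085,0],"yaw":0}

```text
t: 10.32
tool_pos: [0.4957, -0.1747, 0.1564]
orientation: [-1.574, -0.034, 0.04]
force: [0.6, -0.2, -3.1]
opening: 0.0138
```

Run:
```python
from h import *
P,R,s=pose(); print(P,s['force'].round(1))
for x,z in ((-114.8,74),(-113.7,76),(-112.2,78),(-109,81)):
    print((R.T@(np.array(cal(x,36,z))-P)).round(4))
cv2.imwrite('pics/s9.png',robot.read_camera('scene'))
crop(cv2.imread('pics/s9.png'),280,190,80,70,9,'pics/s9c.png')
```

```text
[ 0.49573036 -0.17465282  0.15642642] [ 0.6 -0.2 -3.1]
[-0.0001 -0.0014 -0.    ]
[ 0.001  -0.0034 -0.    ]
[ 0.0024 -0.0054 -0.    ]
[ 0.0056 -0.0084 -0.    ]
```

View pics/s9c.png

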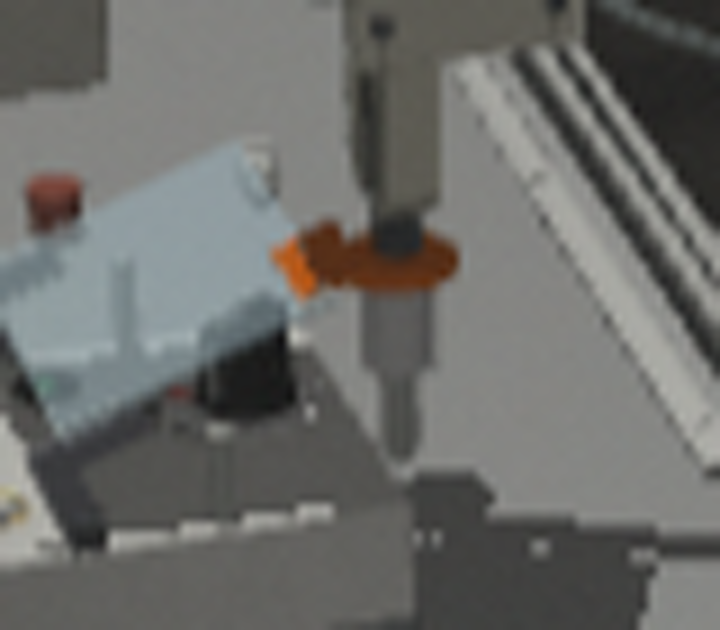

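The tapered tip shows at crop px (400,455), about level with the deck edge, so there is room. I continue up and forward.

carry_out:
  increments:
    - {"linear":[0.0002,-0.0018,0],"yaw":0}
    - {"linear":[0.0012,-0.0034,0],"yaw":0}
    - {"linear":[0.003,-0.0054,0],"yaw":0}
    - {"linear":[0.006,-0.0084,0],"yaw":0}

```text
t: 10.88
tool_pos: [0.5018, -0.1744, 0.1652]
orientation: [-1.574, -0.034, 0.04]
force: [-0.7, -0.3, -1.6]
opening: 0.0139
```

Run:
```python
from h import *
path([.45,.5,.55,.6,.65,.7],s=6)
path([.45,.5,.55,.6,.65,.7],s=8)
```

```text
t 10.88 F [-0.7 -0.3 -1.6] [ 0.5018 -0.1744  0.1652]
0.45 [0.0034 0.0003 0.    ]
0.5 [ 0.0075 -0.0039 -0.    ]
0.55 [ 0.0119 -0.0078 -0.    ]
0.6 [ 0.0164 -0.0116 -0.0001]
0.65 [ 0.0211 -0.0151 -0.0001]
0.7 [ 0.026  -0.0183 -0.0001]
t 10.88 F [-0.7 -0.3 -1.6] [ 0.5018 -0.1744  0.1652]
0.45 [0.0052 0.0012 0.    ]
0.5 [ 0.0093 -0.0029 -0.    ]
0.55 [ 0.0136 -0.0068 -0.    ]
0.6 [ 0.0181 -0.0105 -0.0001]
0.65 [ 0.0227 -0.0139 -0.0001]
0.7 [ 0.0276 -0.0171 -0.0001]
```

carry_out:
  increments:
    - {"linear":[0.004,-0.001,0],"yaw":0}
    - {"linear":[0.009,-0.003,0],"yaw":0}
    - {"linear":[0.0136,-0.0068,0],"yaw":0}
    - {"linear":[0.018,-0.0105,0],"yaw":0}
    - {"linear":[0.0227,-0.014,0],"yaw":0}

```text
t: 11.5
tool_pos: [0.525, -0.1732, 0.1794]
orientation: [-1.574, -0.034, 0.04]
force: [0.0, 0.3, -3.9]
opening: 0.014
```

Run:
```python
from h import *
path([.65,.72,.79,.86,.93,1.0],s=8)
```

```text
t 11.5 F [ 0.   0.3 -3.9] [ 0.525  -0.1732  0.1794]
0.65 [-0.0004  0.0003 -0.0001]
0.72 [ 0.0064 -0.0041 -0.0001]
0.79 [ 0.0135 -0.008  -0.0002]
0.86 [ 0.0209 -0.0114 -0.0002]
0.93 [ 0.0284 -0.0142 -0.0002]
1.0 [ 0.0362 -0.0166 -0.0002]
```

carry_out:
  increments:
    - {"linear":[0.0062,-0.004,0],"yaw":0}
    - {"linear":[0.0135,-0.008,0],"yaw":0}
    - {"linear":[0.021,-0.0114,0],"yaw":0}
    - {"linear":[0.0284,-0.0142,0],"yaw":0}
    - {"linear":[0.0362,-0.0166,0],"yaw":0}

```text
t: 12.12
tool_pos: [0.5617, -0.1714, 0.1959]
orientation: [-1.574, -0.034, 0.04]
force: [-0.5, -0.6, -2.5]
opening: 0.0135
```

Run:
```python
from h import *
path([1.,1.07,1.14,1.21,1.28,1.35],s=8)
cv2.imwrite('pics/s10.png',robot.read_camera('scene'))
crop(cv2.imread('pics/s10.png'),250,160,100,80,8,'pics/s10c.png')
```

```text
t 12.12 F [-0.5 -0.6 -2.5] [ 0.5617 -0.1714  0.1959]
1.0 [-0.0005  0.0001 -0.0003]
1.07 [ 0.0074 -0.0017 -0.0003]
1.14 [ 0.0154 -0.003  -0.0003]
1.21 [ 0.0235 -0.0036 -0.0003]
1.28 [ 0.0316 -0.0037 -0.0003]
1.35 [ 0.0397 -0.0033 -0.0003]
```

View pics/s10c.png

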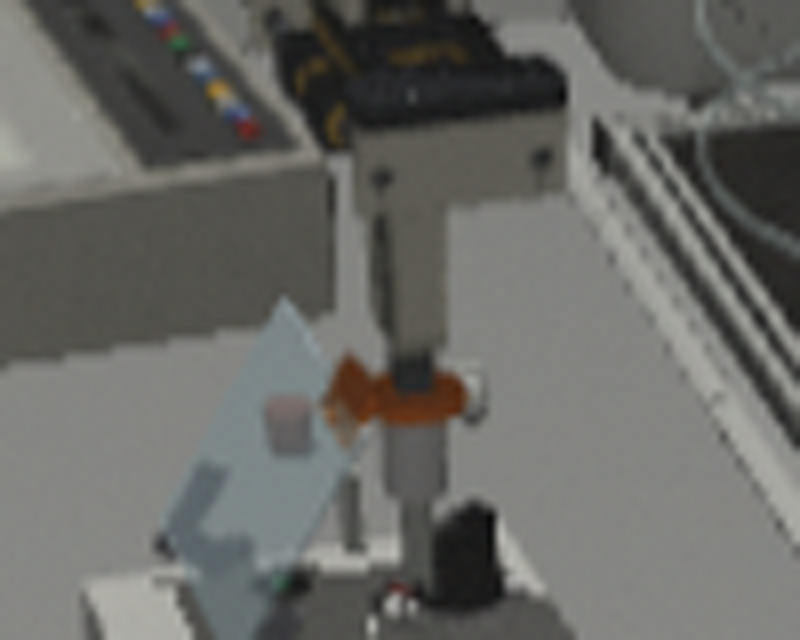

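carry_out:
  increments:
    - {"linear":[0.0074,-0.0017,0],"yaw":0}
    - {"linear":[0.0154,-0.003,0],"yaw":0}
    - {"linear":[0.0235,-0.0036,0],"yaw":0}
    - {"linear":[0.0316,-0.0037,0],"yaw":0}
    - {"linear":[0.0397,-0.0033,0],"yaw":0}

```text
t: 12.8
tool_pos: [0.6027, -0.1695, 0.1994]
orientation: [-1.574, -0.035, 0.04]
force: [-0.1, 0.6, -1.5]
opening: 0.0138
```

Run:
```python
from h import *
path([1.35,1.42,1.49,1.56,1.6,1.63],s=8)
goto(cal(23,36,106),1.616)
```

```text
t 12.8 F [-0.1  0.6 -1.5] [ 0.6027 -0.1695  0.1994]
1.35 [-0.0014  0.0004 -0.0004]
1.42 [ 0.0066  0.0014 -0.0004]
1.49 [ 0.0146  0.003  -0.0004]
1.56 [ 0.0224  0.0051 -0.0004]
1.6 [ 0.0268  0.0066 -0.0004]
1.63 [ 0.03    0.0078 -0.0004]
cur [ 0.6027 -0.1695  0.1994] jaw 1.618 t 12.8 F [-0.1   0.56 -1.49] | linear [ 0.0306  0.0095 -0.0004] yaw 0.002
```

carry_out:
  increments:
    - {"linear":[0.0076,0.0015,0],"yaw":0}
    - {"linear":[0.0152,0.0033,0],"yaw":0}
    - {"linear":[0.0226,0.0055,0],"yaw":0}
    - {"linear":[0.03,0.009,0],"yaw":0}
    - {"linear":[0.03,0.0095,0],"yaw":0}

```text
t: 13.42
tool_pos: [0.6329, -0.168, 0.1892]
orientation: [-1.574, -0.034, 0.04]
force: [-0.5, 0.1, -0.3]
opening: 0.0139
```

Run:
```python
from h import *
import pickle
goto(cal(23,36,80),1.616)
cv2.imwrite('pics/s11.png',robot.read_camera('scene'))
crop(cv2.imread('pics/s11.png'),250,180,80,70,9,'pics/s11c.png')
c=robot.camera_params('wrist'); im=robot.read_camera('wrist'); cv2.imwrite('pics/w11.png',im); pickle.dump(c,open('w11.pkl','wb'))
```

```text
cur [ 0.6329 -0.168   0.1892] jaw 1.6182 t 13.43 F [-0.49  0.12 -0.3 ] | linear [ 0.0005  0.0254 -0.0004] yaw 0.0022
```

View pics/s11c.png

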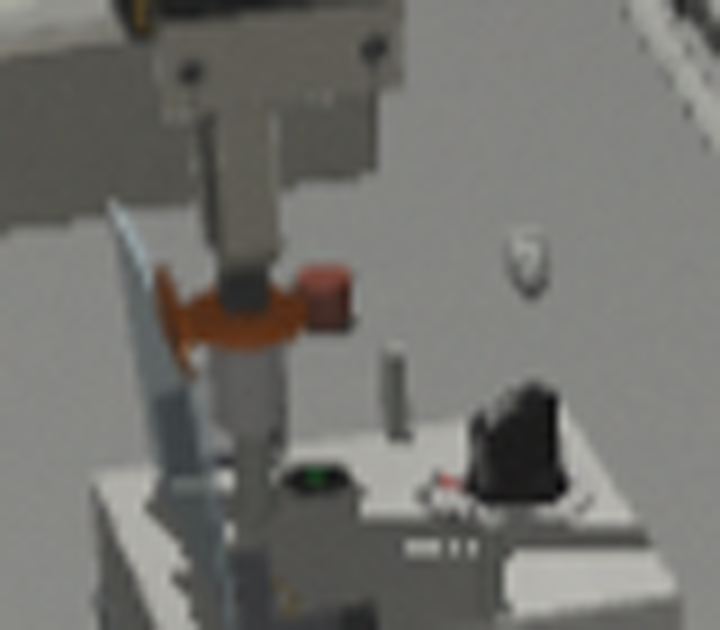

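View pics/w11.png

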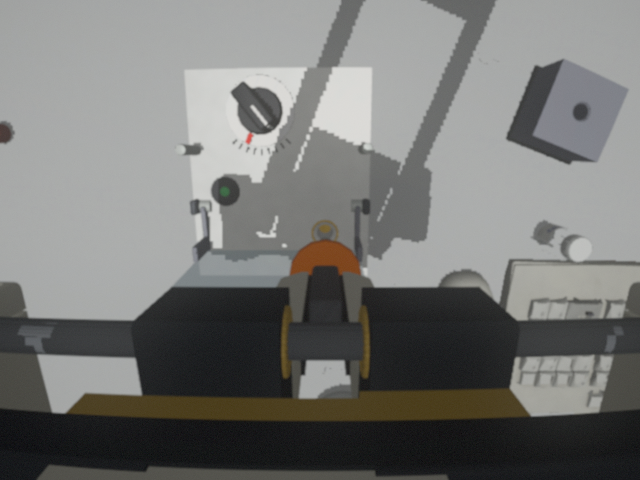

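```bash
python3 -c "
from h import *
im=cv2.imread('pics/w11.png'); crop(im,280,190,90,80,8,'pics/w11c.png'); crop(im,180,55,200,115,4,'pics/w11d.png')"
```

```text
(no output)
```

View pics/w11c.png

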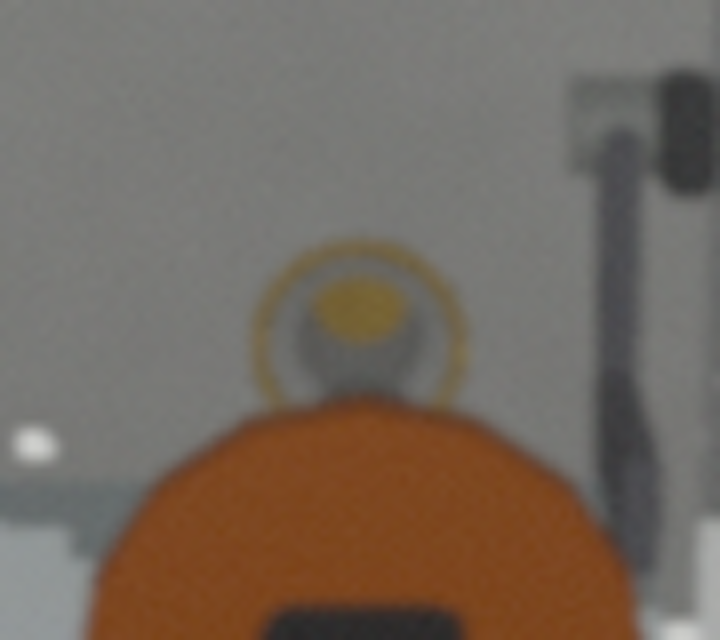

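View pics/w11d.png

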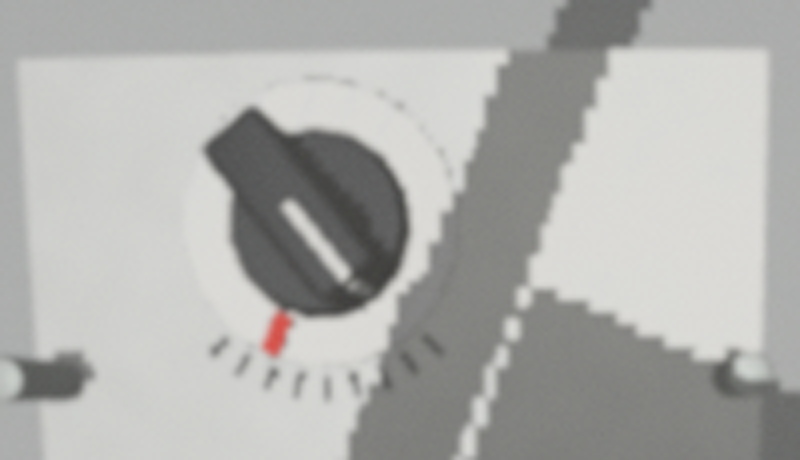

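Run:
```python
from h import *
import pickle
from fit import fit
c=pickle.load(open('w11.pkl','rb'));P,R,s=pose();print(P)
A=lambda p:(np.array(p,float)+.5)/8-.5+(280,190)
B=lambda p:(np.array(p,float)+.5)/4-.5+(180,55)
for r in (343,346): 
  w=atz(c,A((360,r)),.057); print('socket',w,(R.T@(w-P)).round(4))
zt=P[2]-.1028+.076
w=atz(c,A((364,402)),zt); print('collar edge tool',(R.T@(w-P)).round(4))
print([ (R.T@(atz(c,A((u,600)),zt)-P)).round(4) for u in (92,636)])
for n,X in (('ringtop',(360,238)),('left',(252,345)),('right',(468,345))): print(n,(R.T@(atz(c,A(X),.057)-P)).round(4))
# calibrator
obs=[(c,A((360,345)),(.023,.036,.057)),(c,B((18,60)),(-.108,-.074,.057)),(c,B((768,50)),(-.108,.074,.057))]
x,r=fit(obs,[.61,-.2,.045]); print(x,r)
co,sn=np.cos(x[2]),np.sin(x[2]); k=x[:2]+np.array([[co,-sn],[sn,co]])@(-.074,-.014); print('knob',k)
for p,z in (((287,203),.09),((357,290),.09),((286,315),.058),((270,353),.058)):
    w=atz(c,B(p),z)[:2]; print(p,np.arctan2(*(w-k)[::-1])-x[2], np.hypot(*(w-k)))
```

```text
[ 0.63244474 -0.1680208   0.18944334]
socket [ 0.63048824 -0.1694084   0.057     ] [-0.0015  0.1325 -0.0008]
socket [ 0.63080745 -0.16939317  0.057     ] [-0.0012  0.1325 -0.0008]
collar edge tool [-0.0208  0.0269 -0.0004]
[array([-0.007 ,  0.0269, -0.0189]), array([-0.0071,  0.0268,  0.018 ])]
ringtop [-0.0126  0.1325 -0.0008]
left [-0.0013  0.1325 -0.0121]
right [-0.0013  0.1324  0.0104]
[ 0.61115649 -0.2064699   0.05254394] [ 0.   1.8 -2.9 -0.1  2.  -0.6]
knob [ 0.53799389 -0.22433704]
(287, 203) 3.0391757723763115 0.0017790035010715557
(357, 290) 0.7400553914167022 0.017511896539271113
(286, 315) -0.4496880439660812 0.016807314795239253
(270, 353) -0.4501032187047389 0.02485012435356656
```

carry_out:
  increments:
    - {"linear":[-0.0003,0.007,-0.0003],"yaw":0}
    - {"linear":[-0.0003,0.015,-0.0003],"yaw":0}
    - {"linear":[-0.0003,0.023,-0.0003],"yaw":0}
    - {"linear":[-0.0003,0.027,-0.0003],"yaw":0}
    - {"linear":[-0.0003,0.027,-0.0003],"yaw":0}

```text
t: 14.15
tool_pos: [0.6315, -0.1683, 0.1616]
orientation: [-1.574, -0.033, 0.041]
force: [-0.5, -0.6, -1.9]
opening: 0.0139
```

Run:
```python
from h import *
import pickle
goto(cal(23,36,80),1.616)
c=robot.camera_params('wrist'); im=robot.read_camera('wrist'); crop(im,280,190,90,80,8,'pics/w12c.png')
cv2.imwrite('pics/s12.png',robot.read_camera('scene'))
crop(cv2.imread('pics/s12.png'),250,180,80,70,9,'pics/s12c.png')
```

```text
cur [ 0.6315 -0.1683  0.1616] jaw 1.6181 t 14.15 F [-0.53 -0.58 -1.94] | linear [ 0.0017 -0.0022 -0.0003] yaw 0.0021
```

View pics/s12c.png

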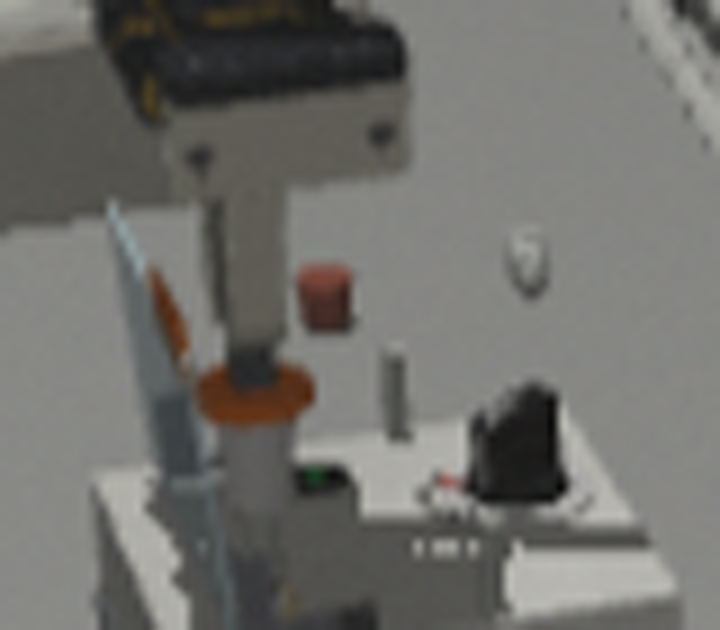

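carry_out:
  increments:
    - {"linear":[0,0.002,0],"yaw":0}
    - {"linear":[0,0.004,0],"yaw":0}
    - {"linear":[0,0.006,0],"yaw":0}
    - {"linear":[0,0.008,0],"yaw":0}
    - {"linear":[0,0.008,0],"yaw":0}

```text
t: 14.88
tool_pos: [0.6317, -0.1684, 0.154]
orientation: [-1.574, -0.033, 0.041]
force: [-1.3, -0.4, -1.2]
opening: 0.0141
```

carry_out:
  increments:
    - {"linear":[0,0.002,0],"yaw":0}
    - {"linear":[0,0.004,0],"yaw":0}
    - {"linear":[0,0.006,0],"yaw":0}
    - {"linear":[0,0.008,0],"yaw":0}
    - {"linear":[0,0.008,0],"yaw":0}

```text
t: 15.5
tool_pos: [0.6314, -0.1684, 0.1457]
orientation: [-1.574, -0.033, 0.041]
force: [-1.5, -0.2, -1.4]
opening: 0.0138
```

carry_out:
  increments:
    - {"linear":[0,0.002,0],"yaw":0}
    - {"linear":[0,0.004,0],"yaw":0}
    - {"linear":[0,0.006,0],"yaw":0}
    - {"linear":[0,0.0065,0],"yaw":0}

```text
t: 16.0
tool_pos: [0.6313, -0.1684, 0.1389]
orientation: [-1.574, -0.033, 0.042]
force: [-1.9, -0.0, 0.1]
opening: 0.014
```

carry_out:
  increments:
    - {"linear":[0,0.001,0],"yaw":0}
    - {"linear":[0,0.002,0],"yaw":0}
    - {"linear":[0,0.002,0],"yaw":0}

```text
t: 16.38
tool_pos: [0.6312, -0.1684, 0.1368]
orientation: [-1.573, -0.033, 0.042]
force: [-1.7, 0.6, -0.3]
opening: 0.0141
```

carry_out:
  increments:
    - {"linear":[0,0.0007,0],"yaw":0}
    - {"linear":[0,0.0015,0],"yaw":0}
    - {"linear":[0,0.0015,0],"yaw":0}

```text
t: 16.75
tool_pos: [0.6312, -0.1684, 0.1352]
orientation: [-1.573, -0.032, 0.042]
force: [-0.3, -0.4, -1.0]
opening: 0.0138
```

carry_out:
  increments:
    - {"linear":[0,0.0007,0],"yaw":0}
    - {"linear":[0,0.0015,0],"yaw":0}
    - {"linear":[0,0.0015,0],"yaw":0}

```text
t: 17.12
tool_pos: [0.6311, -0.1683, 0.1335]
orientation: [-1.573, -0.032, 0.042]
force: [-1.2, -0.0, -0.4]
opening: 0.0136
```

carry_out:
  increments:
    - {"linear":[0,0.0007,0],"yaw":0}
    - {"linear":[0,0.0015,0],"yaw":0}
    - {"linear":[0,0.0015,0],"yaw":0}

```text
t: 17.5
tool_pos: [0.6313, -0.1684, 0.1329]
orientation: [-1.574, -0.033, 0.041]
force: [-1.7, 0.9, 3.9]
opening: 0.0137
```

carry_out:
  increments:
    - {"linear":[0,0.0007,0],"yaw":0}
    - {"linear":[0,0.0015,0],"yaw":0}
    - {"linear":[0,0.0015,0],"yaw":0}

```text
t: 17.88
tool_pos: [0.6316, -0.1685, 0.1328]
orientation: [-1.574, -0.034, 0.041]
force: [-3.5, 1.8, 9.0]
opening: 0.0136
```

carry_out:
  increments:
    - {"linear":[0,0.0018,0],"yaw":0}
    - {"linear":[0,0.0018,0],"yaw":0}

```text
t: 18.12
tool_pos: [0.6317, -0.1685, 0.1327]
orientation: [-1.574, -0.034, 0.04]
force: [-6.1, 1.1, 11.9]
opening: 0.014
```

carry_out:
  increments:
    - {"linear":[-0.0008,0.0018,0],"yaw":0}
    - {"linear":[-0.0008,0.0018,0],"yaw":0}

```text
t: 18.38
tool_pos: [0.6314, -0.1684, 0.1328]
orientation: [-1.575, -0.036, 0.039]
force: [-4.3, 0.9, 10.8]
opening: 0.0139
```

Run:
```python
from h import *
s=robot.read_state(); print(s['force'],s['wrist_torque'],s['tool_pos'])
cv2.imwrite('pics/s13.png',robot.read_camera('scene'))
crop(cv2.imread('pics/s13.png'),250,180,80,70,9,'pics/s13c.png')
s=robot.read_state(); print(s['force'],s['tool_pos'])
```

```text
[-4.33016936  0.94717144 10.78783084] [0.51954485 1.20742884 0.00911803] [ 0.63142814 -0.16844984  0.13276631]
[-5.22952236  1.86043012 11.01322869] [ 0.63141777 -0.16846897  0.13274199]
```

View pics/s13c.png

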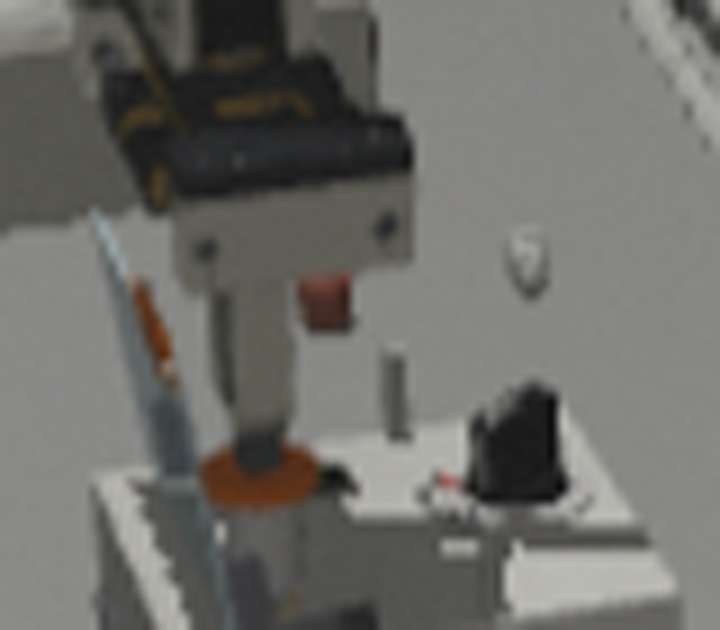

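carry_out:
  increments:
    - {"linear":[-0.0006,0.0002,0],"yaw":0}
    - {"linear":[-0.0006,0.0002,0],"yaw":0}

```text
t: 18.68
tool_pos: [0.631, -0.1685, 0.1329]
orientation: [-1.575, -0.036, 0.039]
force: [-2.3, 0.3, 4.3]
opening: 0.0137
```

carry_out:
  increments:
    - {"linear":[0,0.0002,0],"yaw":0}
    - {"linear":[0,0.0002,0],"yaw":0}
    - {"linear":[0,0.0002,0],"yaw":0}
    - {"linear":[0,0.0002,0],"yaw":0}
  gripper: 0.35

```text
t: 19.18
tool_pos: [0.631, -0.1685, 0.1325]
orientation: [-1.575, -0.036, 0.039]
force: [-0.3, -0.3, -0.1]
opening: 0.0325
```

Run:
```python
from h import *
s=robot.read_state(); print(s['t'],s['force'],s['tool_pos'],s['opening'])
cv2.imwrite('pics/s14.png',robot.read_camera('scene'))
crop(cv2.imread('pics/s14.png'),250,180,80,70,9,'pics/s14c.png')
cv2.imwrite('pics/w14.png',robot.read_camera('wrist'))
```

```text
19.175 [-0.30767692 -0.28222101 -0.06242838] [ 0.63099159 -0.16851638  0.13253794] 0.0325020877481948
```

View pics/s14c.png

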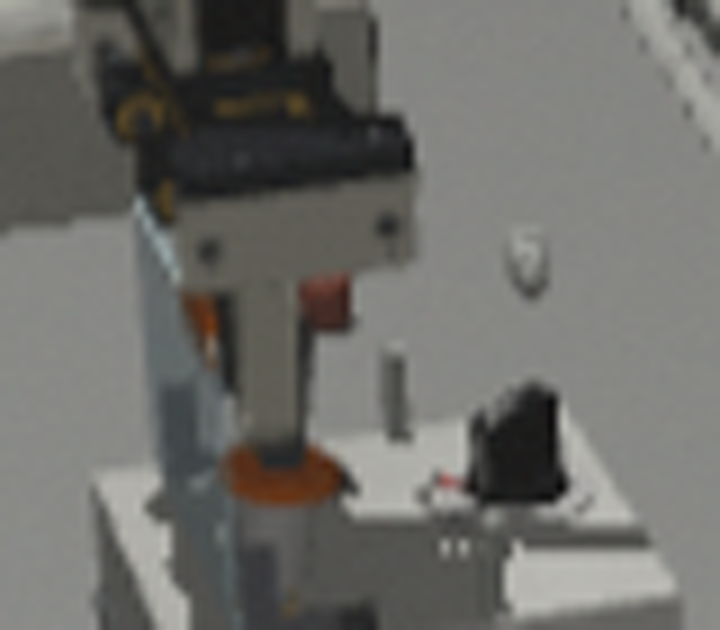

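View pics/w14.png

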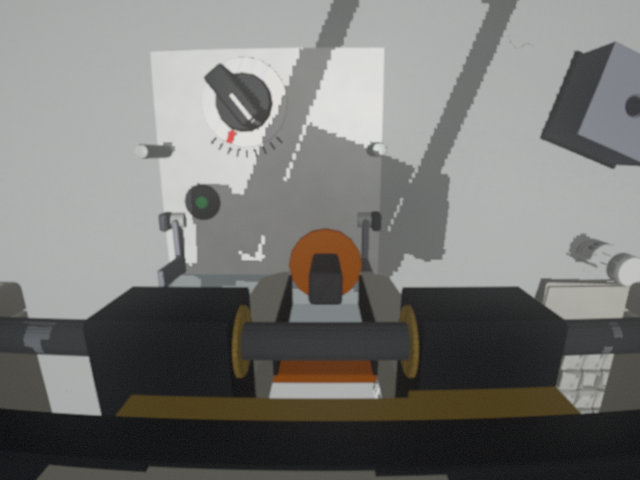

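carry_out:
  increments:
    - {"linear":[-0.006,0,0],"yaw":0}
    - {"linear":[-0.01,-0.012,0],"yaw":0}
    - {"linear":[-0.012,-0.035,0],"yaw":0}
    - {"linear":[-0.015,-0.06,0],"yaw":0}
    - {"linear":[-0.02,-0.085,0],"yaw":0}

```text
t: 19.9
tool_pos: [0.611, -0.1692, 0.2196]
orientation: [-1.575, -0.037, 0.038]
force: [0.3, 0.4, 0.2]
opening: 0.0324
```

Run:
```python
from h import *
s=robot.read_state(); print(s['t'],s['force'],s['tool_pos'],s['opening'])
cv2.imwrite('pics/s15.png',robot.read_camera('scene'))
crop(cv2.imread('pics/s15.png'),230,160,110,100,7,'pics/s15c.png')
```

```text
19.9 [0.26791959 0.43163605 0.2221757 ] [ 0.61099272 -0.16917492  0.21957135] 0.03240951740414476
```

View pics/s15c.png

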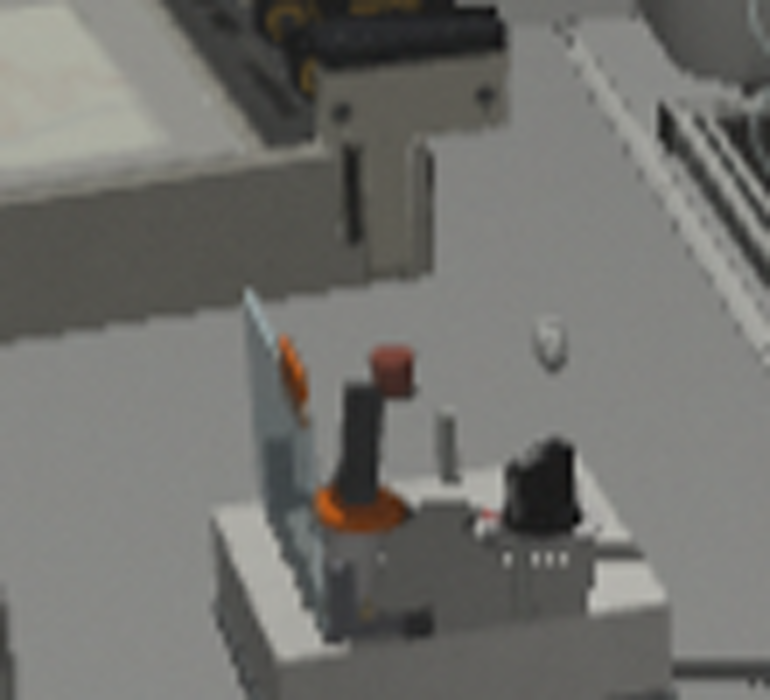

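carry_out:
  increments:
    - {"linear":[-0.003,-0.01,-0.02],"yaw":0}
    - {"linear":[-0.006,-0.02,-0.05],"yaw":0}
    - {"linear":[-0.006,-0.02,-0.05],"yaw":0}
    - {"linear":[-0.006,-0.02,-0.05],"yaw":0}
  gripper: 0.45

```text
t: 20.45
tool_pos: [0.6081, -0.2203, 0.2436]
orientation: [-1.576, -0.039, 0.034]
force: [0.2, -0.9, -0.1]
opening: 0.0415
```

Run:
```python
from h import *
import pickle
goto([.537,-.223,.2],None)
c=robot.camera_params('wrist'); im=robot.read_camera('wrist'); cv2.imwrite('pics/w16.png',im); pickle.dump(c,open('w16.pkl','wb'))
```

```text
cur [ 0.6081 -0.2203  0.2436] jaw 1.6173 t 20.45 F [ 0.25 -0.88 -0.11] | linear [-0.0712  0.0434  0.0008] yaw 0
```

View pics/w16.png

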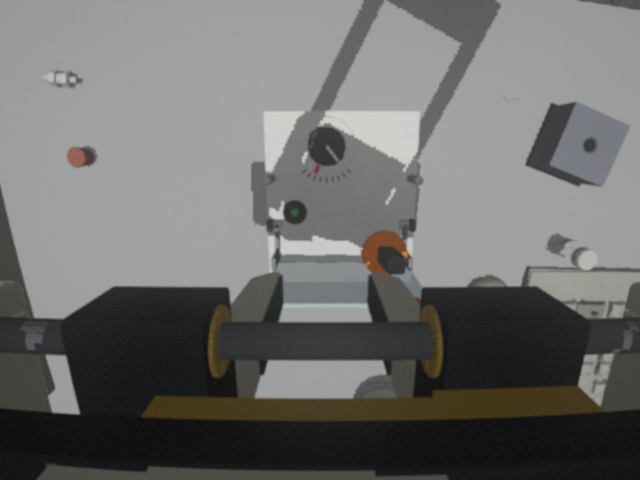

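```bash
python3 -c "
from h import *
im=cv2.imread('pics/w16.png'); im=cv2.convertScaleAbs(im,alpha=1.6); crop(im,255,100,170,100,4,'pics/w16d.png'); crop(im,295,115,65,75,8,'pics/w16c.png')"
```

```text
(no output)
```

View pics/w16c.png

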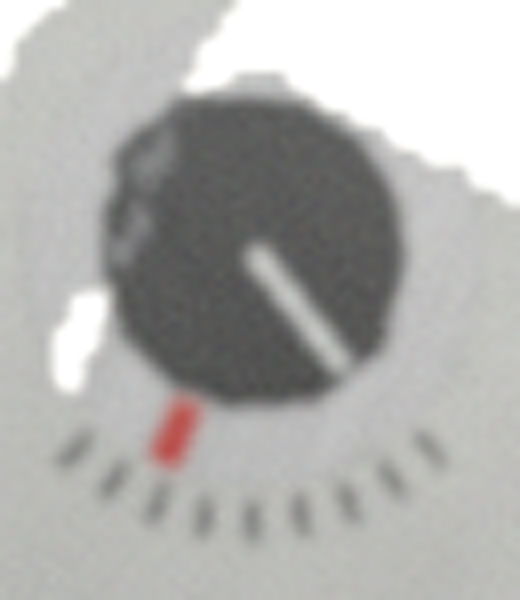

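View pics/w16d.png

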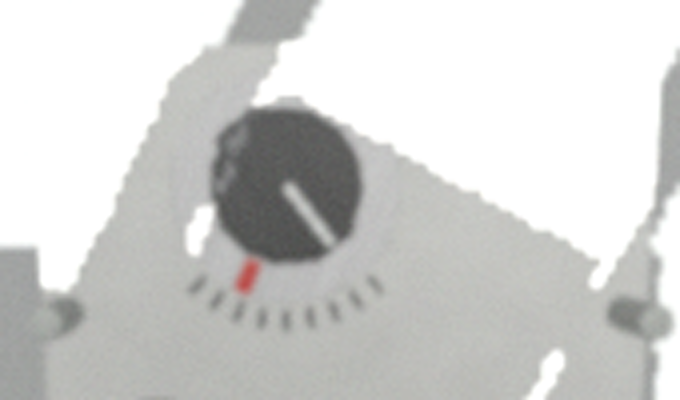

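Run:
```python
from h import *
import pickle
c=pickle.load(open('w16.pkl','rb'))
A=lambda p:(np.array(p,float)+.5)/8-.5+(295,115)
g=lambda p,z:atz(c,A(p),z)[:2]
an=lambda v:np.arctan2(v[1],v[0])
# ring of tick outer/inner midpoints fit circle at deck
t=[(72,452),(113,483),(154,507),(203,524),(253,527),(302,517),(348,506),(393,483),(433,450)]
W=np.array([g(p,.0575) for p in t])
M=np.c_[2*W,np.ones(9)]; sol=np.linalg.lstsq(M,(W**2).sum(1),rcond=None)[0]; k=sol[:2]; print('tick centre',k,'r',np.sqrt(sol[2]+k@k))
print('tick angles',[round(an(w-k),3) for w in W])
lin=[g((255,250),.09),g((343,365),.09)]; print('pointer',lin, an(lin[1]-lin[0]))
mk=[g((185,405),.0585),g((165,465),.0585)]; print('mark dir',an(mk[1]-mk[0]),'from centre',[an(m-k) for m in mk],[np.hypot(*(m-k)) for m in mk])
# skirt circle extents at z ~.062..: left 105,right 403, bottom 405
```

```text
tick centre [ 0.53775669 -0.22429865] r 0.030155558897859498
tick angles [np.float64(-0.734), np.float64(-0.532), np.float64(-0.345), np.float64(-0.142), np.float64(0.055), np.float64(0.253), np.float64(0.441), np.float64(0.64), np.float64(0.842)]
pointer [array([ 0.53636784, -0.22383445]), array([ 0.54788   , -0.21387763])] 0.7130784494997053
mark dir -0.2832897561697264 from centre [np.float64(-0.40735534066054785), np.float64(-0.3708381123446999)] [np.float64(0.017714057802176567), np.float64(0.02507042047243368)]
```

Run:
```python
from h import *
print(robot.read_state()['q'].round(3))
goto([.5377,-.2232,.14],.713+np.pi/2)
```

```text
[-0.424  0.245  1.329 -0.004  1.563 -2.042]
cur [ 0.6081 -0.2197  0.2434] jaw 1.618 t 20.5 F [-0.97  0.53 -0.06] | linear [-0.0707  0.1032  0.0005] yaw -0.6658
```

carry_out:
  increments:
    - {"linear":[-0.02,0.005,0],"yaw":-0.15}
    - {"linear":[-0.045,0.03,0],"yaw":-0.3}
    - {"linear":[-0.0707,0.06,0.0005],"yaw":-0.45}
    - {"linear":[-0.0707,0.09,0.0005],"yaw":-0.575}
    - {"linear":[-0.0707,0.103,0.0005],"yaw":-0.575}
  gripper: 0.45

```text
t: 21.12
tool_pos: [0.5378, -0.2189, 0.1377]
orientation: [-1.523, -0.48, 0.488]
force: [-0.4, -0.2, -0.5]
opening: 0.0419
```

Run:
```python
from h import *
print(robot.read_state()['q'].round(3))
goto([.5377,-.2232,.073],2.2)
cv2.imwrite('pics/w17.png',robot.read_camera('wrist'))
```

```text
[-0.47   0.136  1.647 -0.008  1.358 -2.656]
cur [ 0.5378 -0.2189  0.1377] jaw 2.1883 t 21.12 F [-0.38 -0.19 -0.53] | linear [-0.0022  0.0647 -0.0031] yaw -0.0117
```

View pics/w17.png

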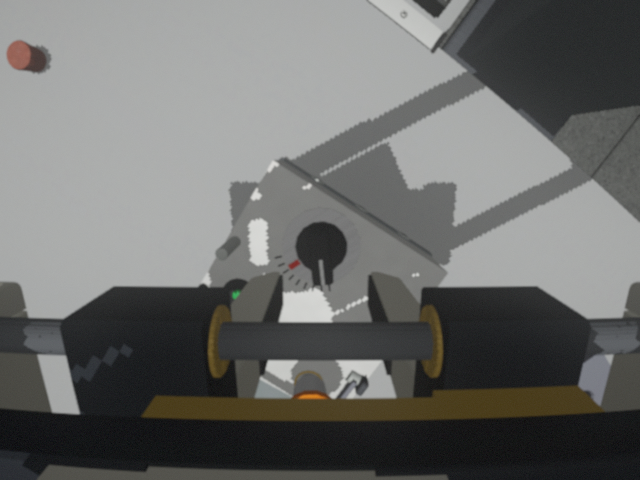

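Joint 6 is too near its limit for this side of the grasp, so I turn half a turn to use the opposite one.

carry_out:
  increments:
    - {"linear":[-0.001,-0.01,0],"yaw":0.18}
    - {"linear":[-0.002,-0.02,-0.003],"yaw":0.36}
    - {"linear":[-0.002,-0.02,-0.003],"yaw":0.54}
    - {"linear":[-0.002,-0.02,-0.003],"yaw":0.72}
    - {"linear":[-0.002,-0.02,-0.003],"yaw":0.9}

```text
t: 21.8
tool_pos: [0.5388, -0.2225, 0.1581]
orientation: [-1.567, 0.225, -0.224]
force: [0.1, -0.1, 0.8]
opening: 0.0418
```

carry_out:
  increments:
    - {"linear":[0,0,0],"yaw":0.18}
    - {"linear":[0,0,0],"yaw":0.36}
    - {"linear":[0,0,0],"yaw":0.54}
    - {"linear":[0,0,0],"yaw":0.72}
    - {"linear":[0,0,0],"yaw":0.9}

```text
t: 22.42
tool_pos: [0.5396, -0.2225, 0.1593]
orientation: [-1.373, 0.922, -0.929]
force: [-0.6, -0.6, -1.0]
opening: 0.0416
```

carry_out:
  increments:
    - {"linear":[0,0,0],"yaw":0.18}
    - {"linear":[0,0,0],"yaw":0.36}
    - {"linear":[0,0,0],"yaw":0.54}
    - {"linear":[0,0,0],"yaw":0.72}
    - {"linear":[0,0,0],"yaw":0.9}

```text
t: 23.05
tool_pos: [0.5406, -0.2226, 0.1606]
orientation: [-0.918, 1.577, -1.593]
force: [-0.2, 0.1, -0.3]
opening: 0.042
```

Run:
```python
from h import *
P,R,s=pose();print(s['q'].round(3));print(R.round(3))
goto([.5377,-.2232,.12],.713-np.pi/2)
```

```text
[-0.473  0.124  1.617 -0.008  1.396  0.052]
[[-0.501  0.001  0.866]
 [-0.866 -0.009 -0.501]
 [ 0.007 -1.     0.005]]
cur [ 0.5406 -0.2226  0.1606] jaw -0.5244 t 23.05 F [-0.21  0.08 -0.29] | linear [ 0.0017  0.0406 -0.0024] yaw 0.3334
```

carry_out:
  increments:
    - {"linear":[0.001,0.01,-0.001],"yaw":0.17}
    - {"linear":[0.0017,0.025,-0.0024],"yaw":0.333}
    - {"linear":[0.0017,0.04,-0.0024],"yaw":0.333}
    - {"linear":[0.0017,0.04,-0.0024],"yaw":0.333}

```text
t: 23.55
tool_pos: [0.5371, -0.2227, 0.1193]
orientation: [-0.681, 1.799, -1.812]
force: [-0.8, 0.2, -0.2]
opening: 0.042
```

Run:
```python
from h import *
goto([.5377,-.2230,.073],.713-np.pi/2)
cv2.imwrite('pics/w18.png',robot.read_camera('wrist'))
cv2.imwrite('pics/s18.png',robot.read_camera('scene'))
crop(cv2.imread('pics/s18.png'),230,140,130,110,6,'pics/s18c.png')
```

```text
cur [ 0.5371 -0.2227  0.1193] jaw -0.8532 t 23.55 F [-0.78  0.19 -0.16] | linear [-0.0006  0.0463  0.0004] yaw 0.0046
```

View pics/w18.png

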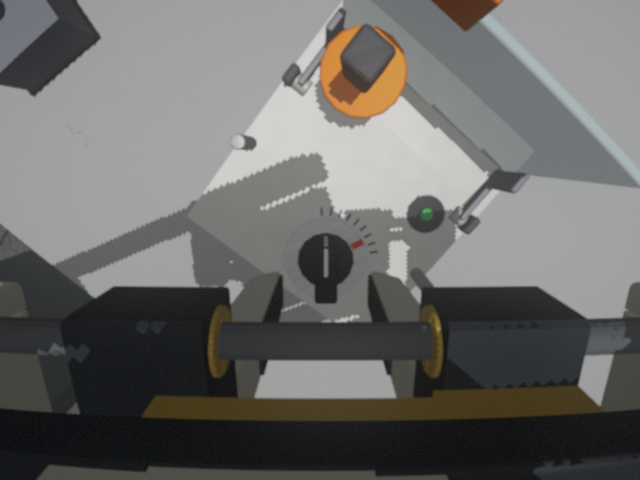

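View pics/s18c.png

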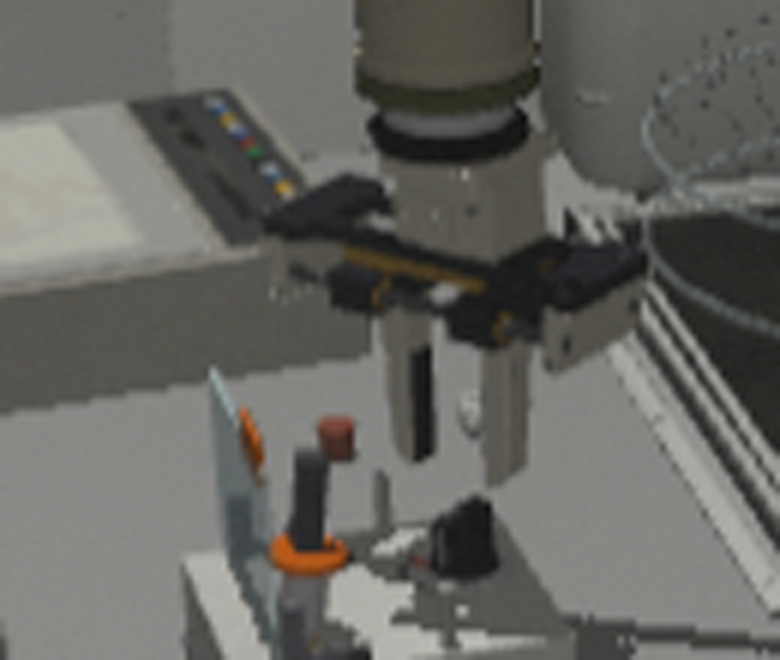

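The pointer line (px 325, 237–277) is vertical, square to the jaws and centred between them. The prop still holds the cover. Descend.

carry_out:
  increments:
    - {"linear":[-0.0004,0.012,0],"yaw":0}
    - {"linear":[-0.0004,0.024,0],"yaw":0}
    - {"linear":[-0.0004,0.036,0],"yaw":0}
    - {"linear":[-0.0004,0.045,0],"yaw":0}
    - {"linear":[-0.0004,0.046,0],"yaw":0}

```text
t: 24.28
tool_pos: [0.5375, -0.223, 0.0736]
orientation: [-0.679, 1.799, -1.813]
force: [0.4, 0.1, 0.4]
opening: 0.042
```

Run:
```python
from h import *
import pickle
goto([.5377,-.2230,.073],.713-np.pi/2)
c=robot.camera_params('wrist');pickle.dump(c,open('w19.pkl','wb'));im=robot.read_camera('wrist');cv2.imwrite('pics/w19.png',im)
crop(im,240,150,170,130,4,'pics/w19c.png')
```

```text
cur [ 0.5375 -0.223   0.0736] jaw -0.8546 t 24.27 F [0.38 0.12 0.38] | linear [-0.0001  0.0006  0.0001] yaw 0.0032
```

View pics/w19.png

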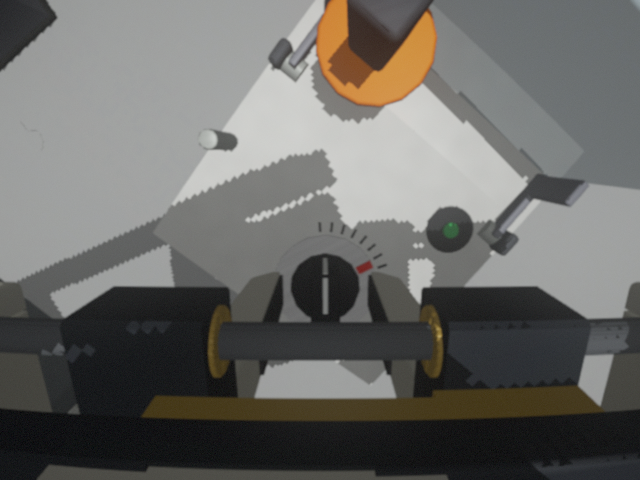

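carry_out:
  increments:
    - {"linear":[0,0,0],"yaw":0}
    - {"linear":[0,0,0],"yaw":0}
    - {"linear":[0,0,0],"yaw":0}
    - {"linear":[0,0,0],"yaw":0}
  gripper: 0
  newtons: 35

```text
t: 24.82
tool_pos: [0.5377, -0.2228, 0.0745]
orientation: [-0.679, 1.799, -1.813]
force: [-3.1, 2.1, 4.9]
opening: 0.0127
```

Run:
```python
from h import *
P,R,s=pose(); print(s['force'],s['wrist_torque'],P,s['q'].round(3))
```

```text
[-3.13620098  2.06439036  4.87646453] [0.50729647 0.71067796 0.02541036] [ 0.5377041  -0.22281299  0.0744724 ] [-0.476  0.203  1.694 -0.008  1.241  0.381]
```

carry_out:
  increments:
    - {"linear":[0,0,0],"yaw":0.06}
    - {"linear":[0,0,0],"yaw":0.14}
    - {"linear":[0,0,0],"yaw":0.23}
    - {"linear":[0,0,0],"yaw":0.32}
    - {"linear":[0,0,0],"yaw":0.4}

```text
t: 25.45
tool_pos: [0.5379, -0.2232, 0.0745]
orientation: [-0.326, 2.044, -2.062]
force: [0.9, -1.2, -2.0]
opening: 0.0127
```

carry_out:
  increments:
    - {"linear":[0,0,0],"yaw":0.09}
    - {"linear":[0,0,0],"yaw":0.18}
    - {"linear":[0,0,0],"yaw":0.27}
    - {"linear":[0,0,0],"yaw":0.36}
    - {"linear":[0,0,0],"yaw":0.45}

```text
t: 26.08
tool_pos: [0.5379, -0.2238, 0.0745]
orientation: [-0.151, -2.139, 2.16]
force: [0.3, -3.0, -1.1]
opening: 0.0127
```

carry_out:
  increments:
    - {"linear":[0,0,0],"yaw":0.05}
    - {"linear":[0,0,0],"yaw":0.1}
    - {"linear":[0,0,0],"yaw":0.1}

```text
t: 26.45
tool_pos: [0.538, -0.2239, 0.0746]
orientation: [-0.254, -2.085, 2.105]
force: [-0.9, -1.5, -0.5]
opening: 0.0128
```

Run:
```python
from h import *
import pickle
P,R,s=pose(); print(s['force'],s['wrist_torque'],P,s['q'].round(3)); goto(P,-.385-np.pi/2)
c=robot.camera_params('wrist');pickle.dump(c,open('w20.pkl','wb'));im=robot.read_camera('wrist');cv2.imwrite('pics/w20.png',im)
crop(cv2.convertScaleAbs(im,alpha=1.4),270,215,110,110,7,'pics/w20c.png')
```

```text
[-0.93538572 -1.45486452 -0.47869849] [ 0.12549998  0.32475361 -0.11016452] [ 0.53795867 -0.22394655  0.07456228] [-0.477  0.203  1.694 -0.009  1.24   1.336]
cur [ 0.538  -0.2239  0.0746] jaw -1.8102 t 26.45 F [-0.94 -1.45 -0.48] | linear [0. 0. 0.] yaw 0.1456
```

View pics/w20c.png

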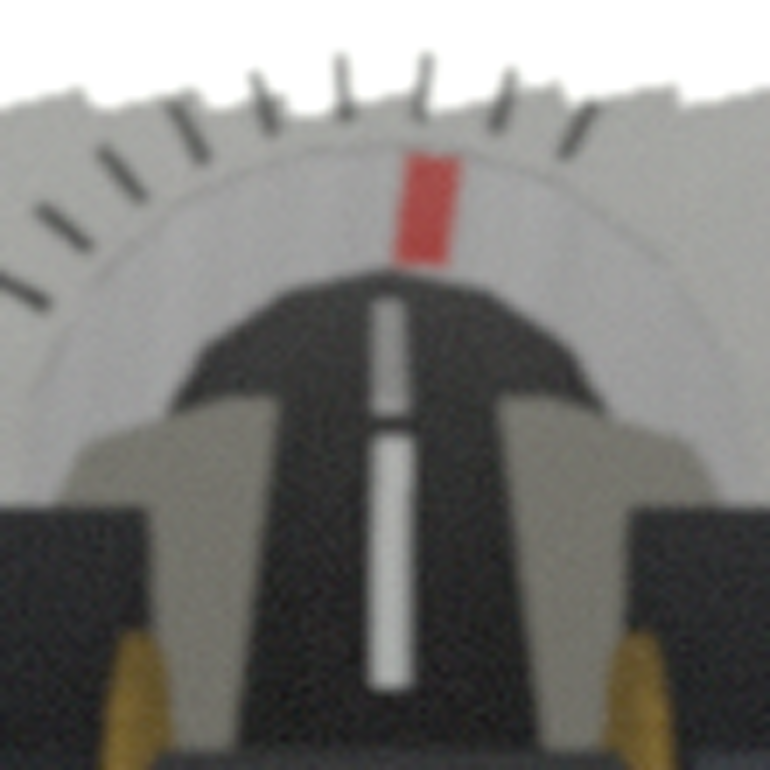

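Run:
```python
from h import *
import pickle
c=pickle.load(open('w20.pkl','rb'));P,R,s=pose()
A=lambda p:(np.array(p,float)+.5)/7-.5+(270,215)
g=lambda p,z:(R.T@(atz(c,A(p),z)-P))
for p,z in (((434,153),.0585),((421,264),.0585),((385,148),.0585),((30,395),.0585),((740,395),.0585),((389,300),.065),((389,435),.09),((391,690),.09),((175,410),.063),((605,410),.063)): print(p,g(p,z).round(4))
m1,m2=g((434,153),.0585),g((421,264),.0585)
m=(m1+m2)/2; print('mark dir',np.arctan2(*( (m1-m2)[[2,0]]*[1,-1])),'from tcp',np.arctan2(m[2],-m[0]),np.hypot(m[0],m[2]))
# ticks
for p in ((341,88),(422,88),(502,100),(578,130),(266,100),(190,132)): print(p,g(p,.057).round(4))
```

```text
(434, 153) [-0.0245  0.0161  0.004 ]
(421, 264) [-0.0162  0.0161  0.0031]
(385, 148) [-0.0248  0.0161  0.0005]
(30, 395) [-0.0063  0.0158 -0.0255]
(740, 395) [-0.0062  0.0163  0.0266]
(389, 300) [-0.0154  0.0096  0.0008]
(389, 435) [-0.0143 -0.0154  0.0008]
(391, 690) [ 0.0024 -0.0155  0.0009]
(175, 410) [-0.0067  0.0114 -0.0145]
(605, 410) [-0.0066  0.0117  0.0163]
mark dir 0.10962728317719012 from tcp 0.17340247924132834 0.020656923926880757
(341, 88) [-0.0289  0.0176 -0.0026]
(422, 88) [-0.0289  0.0176  0.0032]
(502, 100) [-0.028   0.0177  0.0089]
(578, 130) [-0.0258  0.0177  0.0144]
(266, 100) [-0.0281  0.0175 -0.008 ]
(190, 132) [-0.0257  0.0175 -0.0135]
```

carry_out:
  increments:
    - {"linear":[0,0,0],"yaw":0.06}
    - {"linear":[0,0,0],"yaw":0.12}
    - {"linear":[0,0,0],"yaw":0.125}
    - {"linear":[0,0,0],"yaw":0.125}

```text
t: 27.0
tool_pos: [0.5379, -0.2241, 0.0745]
orientation: [-0.373, -2.015, 2.035]
force: [-0.4, -2.6, -0.6]
opening: 0.0126
```

Run:
```python
from h import *
import pickle
P,R,s=pose(); print(s['force'],s['wrist_torque']); goto(P,-1.935)
c=robot.camera_params('wrist');pickle.dump(c,open('w21.pkl','wb'));im=robot.read_camera('wrist');cv2.imwrite('pics/w21.png',im)
crop(cv2.convertScaleAbs(im,alpha=1.4),270,215,110,110,7,'pics/w21c.png')
```

```text
[-0.3925543  -2.57986068 -0.57607103] [-0.01311461  0.40180694 -0.0138925 ]
cur [ 0.5379 -0.2241  0.0745] jaw -1.9329 t 27.0 F [-0.39 -2.58 -0.58] | linear [0. 0. 0.] yaw 0.0021
```

View pics/w21c.png

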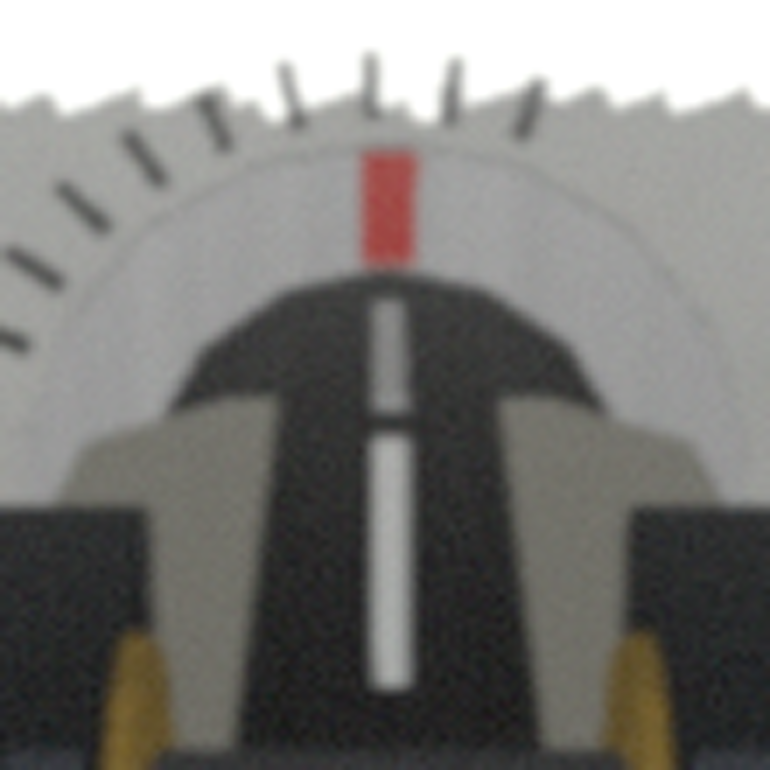

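The red mark (crop px 389) stands in line with the pointer (px 389–390). Release and rise straight up.

carry_out:
  increments:
    - {"linear":[0,0,0],"yaw":0}
    - {"linear":[0,0,0],"yaw":0}
    - {"linear":[0,0,0],"yaw":0}
    - {"linear":[0,0,0],"yaw":0}
  gripper: 0.4

```text
t: 27.55
tool_pos: [0.5379, -0.224, 0.0745]
orientation: [-0.373, -2.015, 2.035]
force: [-0.4, 0.4, -0.6]
opening: 0.0371
```

carry_out:
  increments:
    - {"linear":[0,-0.012,0],"yaw":0}
    - {"linear":[0,-0.03,0],"yaw":0}
    - {"linear":[0,-0.055,0],"yaw":0}
    - {"linear":[0,-0.08,0],"yaw":0}
    - {"linear":[0,-0.09,0],"yaw":0}

```text
t: 28.18
tool_pos: [0.5393, -0.2238, 0.1681]
orientation: [-0.378, -2.015, 2.038]
force: [0.1, 0.7, 0.2]
opening: 0.0373
```

Run:
```python
from h import *
P,R,s=pose(); print(s['t'],P,s['force'])
im=robot.read_camera('wrist');cv2.imwrite('pics/w22.png',im)
crop(cv2.convertScaleAbs(im,alpha=1.4),275,200,100,100,7,'pics/w22c.png')
im=robot.read_camera('scene');cv2.imwrite('pics/s22.png',im);crop(im,230,140,130,110,6,'pics/s22c.png')
```

```text
28.175 [ 0.53926202 -0.22380307  0.16805166] [0.13062589 0.66553226 0.15714444]
```

View pics/w22c.png

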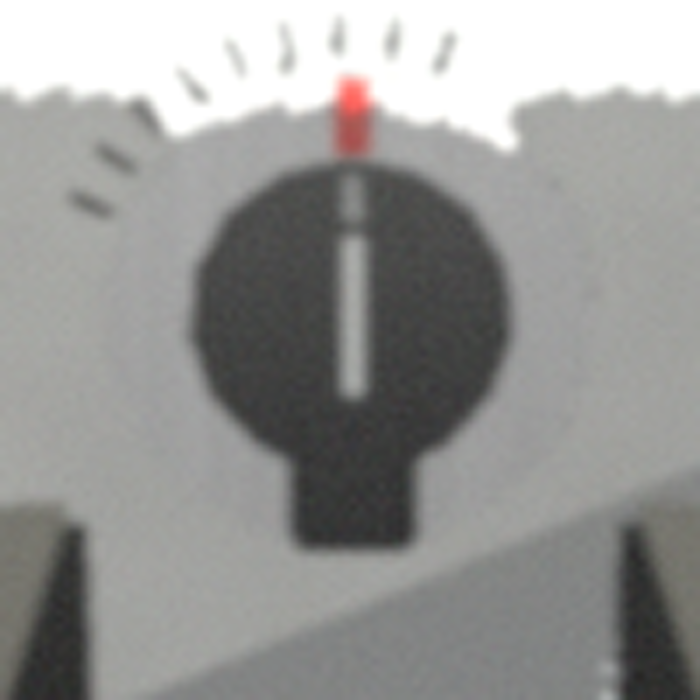

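View pics/s22c.png

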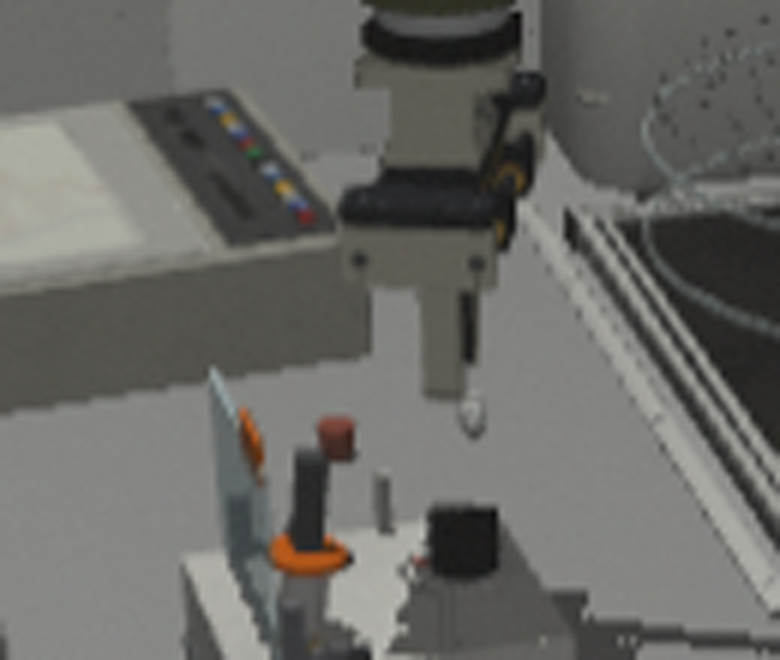

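```bash
python3 -c "
from plant import robot
print(robot.read_state()['dq'].round(3)); print(robot.close_job())"
```

```text
[-0.002  0.025  0.036 -0.001 -0.018 -0.001]
the job is handed in; nothing more can be done
None
```

I did the job in the order asked and handed it in at about 28 s; no verdict is reported.

- **Cover:** I took the prop from its block and pushed the cover up and open with the collar only. The wrist force stayed at about 1–4 N while doing so.
- **Front face touched:** I located the instrument's front face by touching it with the prop's spigot. That contact reached about 5 N, a little more than I meant.
- **Prop:** I lowered it into the socket and felt the seat about 27 mm below the mouth. I pressed it home at about 12 N on the wrist reading, roughly 13 N at the seat, then let go. There was also up to 6 N sideways during the press, which I eased before releasing.
- **Knob:** My first approach brought joint 6 to -2.656 (limit -2.66), so I turned round and gripped the knob from the other side. I turned it about 1.08 rad clockwise and released it.

**Last checks:** In the wrist picture the pointer and the red mark lie on one line, within about a pixel. The scene picture shows the prop alone holding the cover open, leaning slightly towards the robot in its loose socket. The hand was about 9 cm clear of the knob with no contact force. I moved none of the bystanders; the stopper and fitting are in place in the last scene crop, but I took no final close look at the vial or bottle.

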